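# Fetch the round stamp from the back of the stamp rail

### The job

The round seal stamp hangs at the back of the stamp rail, behind two others that can only leave through the rail's open front end. Slide those two out and stand them on the cork mat, then fetch the round stamp and stand it upright on the black ink pad with its whole face on the pad. Finally hang the other two back on the rail, each at the place where it hung at the start, without tipping a stamp over or disturbing the other things on the table.

Things in the scene. Friction and masses are not known exactly. Their poses are not given: they have to be found in the camera images.
- long_stamp: hand stamp, pale wood, oblong foot 64 mm (its y) by 30 mm (its x), knob of 28 mm diameter, 87 mm tall. Origin: centre of the underside of its printing face; z up the handle. Above the origin: foot 0-19 mm, slim neck (diameter 11 mm at 35-53 mm), round grip knob 53-87 mm; the knob's flat underside rests on the rail's bars while it hangs. About 70 g.
- square_stamp: hand stamp, mid-brown wood, square foot 44 x 44 mm, flat-topped knob of 30 mm diameter, 87 mm tall. Origin: centre of the underside of its printing face; z up the handle. Above the origin: foot 0-19 mm, slim neck (diameter 11 mm at 35-53 mm), round grip knob 53-87 mm; the knob's flat underside rests on the rail's bars while it hangs. About 70 g.
- round_stamp: hand stamp, dark wood, round foot of 40 mm diameter, domed knob of 32 mm diameter, 87 mm tall. Origin: centre of the underside of its printing face; z up the handle. Above the origin: foot 0-19 mm, slim neck (diameter 11 mm at 35-53 mm), round grip knob 53-87 mm; the knob's flat underside rests on the rail's bars while it hangs. About 70 g.
- stamp_rail: fixed rail: two level steel bars (upper faces at 64 mm, 6 mm thick, 18 mm slot between) on a grey base with a back block at x = +0.083, 78 mm high. Origin: on the table under the slot's middle; x along the slot to the closed back. Brass dots mark places x = -0.05, 0, +0.05 (round stamp), each stamp within 5 mm of one; which of the other two is in front varies.
- rail_mouth (a point): middle of the rail's open end, level with the bars' upper faces (64 mm), 78 mm in front of the rail's origin; beyond it the bar tips flare outward for 16 mm more. Stamps enter and leave only here, neck between the bars. A hanging stamp has its face 11 mm above the table and can be lifted at most about 25 mm between the bars.
- cork_mat: fixed flat cork mat, 140 mm (its x) by 86 mm (its y), 12 mm thick, where the two stamps are set aside. Origin: centre of its underside.
- pad_felt (a point): centre of the upper face of the black ink pad, 13 mm above the table. The firm pad is 62 mm (its x) by 76 mm (its y), z up, in a fixed shallow aluminium tin (70 x 84 x 10 mm) whose open lid (same size, 9 mm high) lies beside it on the +x side.
- eraser: vinyl eraser, 21 x 42 x 13 mm, lying near the front edge of the table; to be left alone. Origin: centre of its underside.
- washi_tape: small roll of patterned paper tape, 52 mm in diameter, 27 mm high, lying behind the work; to be left alone. Origin: centre of its underside. Above and behind it a ring lamp hangs with its rim down to 0.24 m (x beyond 0.66, y from -0.23 to 0.02), and a price stand up to 0.19 m high stands at the right (y below -0.14); keep the wrist clear of both.

How it is judged (in metres and radians):
On the way, in this order (a step that is already met when the one before it is completed fails the run):
1. the long and the square stamp both stand upright on the cork mat (x of long_stamp in the frame of cork_mat between -0.07 and 0.07 m and y of long_stamp in the frame of cork_mat between -0.043 and 0.043 m and z of long_stamp in the frame of cork_mat between 0.008 and 0.016 m and angle between each of long_stamp, square_stamp's own z axis and vertical below 0.1 rad and linear speed of each of long_stamp, square_stamp below 0.02 m/s and x of square_stamp in the frame of cork_mat between -0.07 and 0.07 m and y of square_stamp in the frame of cork_mat between -0.043 and 0.043 m and z of square_stamp in the frame of cork_mat between 0.008 and 0.016 m), for 0.2 s.
2. the round stamp stands upright on the ink pad (x of round_stamp in the frame of pad_felt between -0.0125 and 0.0125 m and y of round_stamp in the frame of pad_felt between -0.0195 and 0.0195 m and z of round_stamp in the frame of pad_felt between -0.004 and 0.004 m and angle between round_stamp's own z axis and vertical below 0.1 rad and linear speed of round_stamp below 0.02 m/s), for 0.2 s.
At the end, for the whole second after the job is handed in: the round stamp stands upright and at rest on the ink pad, its whole face on the pad (centre within about 12 mm of the pad's centre along its x and 19 mm along its y); the long and the square stamp hang upright and at rest on the rail, each within 15 mm of where it hung at the start (all of step 2 and distance of each of long_stamp, square_stamp from where it was at the start of the episode below 0.015 m and z of long_stamp in the frame of stamp_rail between 0.007 and 0.015 m and angle between each of long_stamp, square_stamp's own z axis and vertical below 0.12 rad and linear speed of each of long_stamp, square_stamp below 0.02 m/s and z of square_stamp in the frame of stamp_rail between 0.007 and 0.015 m); the robot touches nothing.
It fails at once if a stamp is tipped over (angle between any of long_stamp, square_stamp, round_stamp's own z axis and vertical above 0.7 rad).
It fails at once if the eraser or the tape roll is disturbed (distance of any of eraser, washi_tape from where it was at the start of the episode above 0.02 m).
It also fails if it takes over 106 s, if anything falls off the work surface, if the arm or the gripper's body presses on something with over 40 N, if the wrist force passes 120 N, or if a joint passes its speed limit or range.

### The arm

A 6-joint arm with a two-finger parallel gripper is mounted at the origin on a cart in front of the work surface, level with it; the furniture and walls round the work are solid. World frame = base frame: x ahead of the robot, y to its left, z up, the work surface at z = 0. Lengths are in mm, angles in rad, forces in N, time in s.
With the tool pointing down it reaches from about 350 to 875 mm from the base axis. Payload 4.2 kg.
Tool frame: the origin (TCP) lies between the finger pads; the fingertips stand bot.tip_extent ahead of it and the grasp point (between the pads) is the TCP (bot.tip_extent is the distance from the TCP to the fingertips, in mm); z points along the fingers, y is the line along which they close (so a half turn about z gives the same grasp; the last joint's range is limited). The gripper opens to 85 mm and grips with 20 to 120 N. Pads are 22 mm wide; open, the fingers measure 114 mm over their backs; the gripper's body (76 mm by 85 mm) begins 54 mm behind the grasp point. The pads swing forward as they close: fully open they stand 13 mm farther back than shut.
Start: joints at [-0.975, 0.385, 0.008, 0, -1.194, -0.259], TCP at [206.558, -589.859, 211.512] pointing down, gripper open.
Joint ranges: [-3.14, 3.14], [-1.21, 2.06], [-1.07, 1.41], [-3.16, 2.05], [-2.99, -0.16], [-3.1, 3.1]. Speed limits (rad/s): [2.79, 2.79, 3.14, 3.14, 3.14, 3.14].

### API

Orientations are given as a rotation vector (axis times angle).
In Python, from plant import status, eyes, bot gives the robot as it stands. The module is installed in compiled form; this text tells all that it offers.
- The arm moves only by the tool apply_moves, never from a script. Its argument "targets" is a list of rows, each a list of 7 numbers: the turn, a rotation vector about the tool's x, y, z scaled (see below), then the shift along the tool's x, y, z scaled (see below), then the closure, from 0 (fully open) to 1 (shut). In form: [[rx, ry, rz, x, y, z, hand], ...]. A call has 1 to 10 rows; each row is the pose to reach, as a shift and turn from the pose commanded when the call began, along the tool's axes at that moment, turning the shorter way round; what a row does not reach only later rows make up. The controller multiplies each number of a shift by 0.2 m and each number of a turn by 360 degrees. A row lasts 1/8 s, in which the tool goes at most 62.5 mm and 10.7 degrees, less where a joint would pass 70% of its speed; a pose out of reach is approached as far as the arm can. A call with a number of a shift or a turn outside -1 to 1 is refused whole. A call with a gripper value outside its range is refused whole. The fingers move at their own pace and stop on an object; "force" is the grip in N (left out, the last holds). Time passes only in rows, so rows that repeat a pose let the fingers close. It gives the time, the measured TCP pose, the force, the opening and the grip force at its end, in the units of the state.
- status.get_state(): the state, without advancing time (a new reading comes with each control period).
- eyes.camera(name): name is "side" or "top"; returns the picture (384x512x3 uint8, red, green, blue); there is no depth.
- eyes.calibration(name): a dict with "fx", "fy", "cx", "cy" (pixels), "T" (4x4, takes a point from camera to world coordinates). Camera axes: x right, y up, looking along -z (the intrinsics and any distortion apply to the point x, -y, -z); pixel columns grow to the right and rows downward; lengths in mm; the calibration is good to about 2 mm. A picture is of the moment at which its call begins. calibration takes no time and is no camera call.
- bot.close_job(): hands the job in; it is judged then, once.
The state is a dict: "clock": time; "joint_pos": joint angles; "dq": joint speeds; "effort": joint torques, N m; "eef_pos": TCP position; "tool_rot": TCP orientation; "contact_force": force on the tool from outside, world axes, zero at the start; "ft_torque": the same for the moment, N m; "width": finger opening in mm; "grip_force": force on a finger pad.
Only numpy, scipy, OpenCV 4.12 (cv2) and the standard library are available. Lean on these libraries where they do the work, as an engineer would, in place of code of your own. Each camera call takes 0.05 s, during which the arm holds its last target. There are 200 camera calls.

## Working session

There is one attempt and no reset: what is moved stays moved. The work goes in short steps, Python scripts to look and compute and a tool call to move; the robot and the scene stay as the last step left them, time stands still between calls to the robot, and variables do not carry over. Pictures are saved under pics/ and viewed, at most 14 in all, crops included, and the job is handed in when it is done.

Besides the shell and the picture viewer there is one more tool, called after ">>>" by a JSON object that holds its "op" and its "data", one argument or row to a line. apply_moves: Moves the arm, as the interface text tells. Its arguments: {"type":"object","properties":{"targets":{"type":"array","items":{"type":"array","items":{"type":"number"}}},"force":{"type":"number"}},"required":["targets"]}

```bash
mkdir -p pics
python3 - <<'E'
from plant import status, eyes, bot
import cv2
for n in("top","side"):
    cv2.imwrite(f"pics/{n}0.png",eyes.camera(n)[:,:,::-1]); c=eyes.calibration(n); print(n,c)
print(bot.tip_extent, status.get_state())
E
```

```text
top {'fx': 421.1039040706003, 'fy': 421.1039040706003, 'cx': 261.8089491248936, 'cy': 185.5960442559039, 'T': array([[ 1.14772031e-03,  9.90372985e-01, -1.38419771e-01,
         4.37966331e+02],
       [-9.99292096e-01, -4.06914321e-03, -3.73998405e-02,
         4.14541250e+01],
       [-3.76030416e-02,  1.38364707e-01,  9.89667226e-01,
         9.50310754e+02],
       [ 0.00000000e+00,  0.00000000e+00,  0.00000000e+00,
         1.00000000e+00]])}
side {'fx': 360.7347917250387, 'fy': 360.7347917250387, 'cx': 252.7587591847615, 'cy': 195.89336352720423, 'T': array([[ 9.90471024e-01,  6.65483628e-02, -1.20575561e-01,
         4.73999599e+02],
       [-1.37434915e-01,  4.21181399e-01, -8.96503136e-01,
        -7.44157726e+02],
       [-8.87663247e-03,  9.04531671e-01,  4.26314040e-01,
         4.61615645e+02],
       [ 0.00000000e+00,  0.00000000e+00,  0.00000000e+00,
         1.00000000e+00]])}
19.0 {'clock': 0.1, 'joint_pos': array([-9.75378873e-01,  3.85483645e-01,  6.78369561e-03, -4.37927207e-04,
       -1.19399851e+00, -2.58631312e-01]), 'dq': array([-0.00188503, -0.00329245,  0.00231362, -0.00030235, -0.00166772,
        0.00089748]), 'effort': array([-5.72883764e-04, -3.93319988e+01,  1.88928992e+01,  4.19790655e+00,
       -2.58253705e-03,  5.17361983e-06]), 'eef_pos': array([ 206.38884509, -589.35615179,  210.53646664]), 'tool_rot': array([ 5.26205525e-01, -3.09678567e+00, -2.98397875e-03]), 'contact_force': array([-0.17209903, -0.51550675, -0.45234518]), 'ft_torque': array([-0.07382342,  0.02927633, -0.01529475]), 'grip_force': 0.0, 'width': 85.67915205377386}
```

View pics/top0.png

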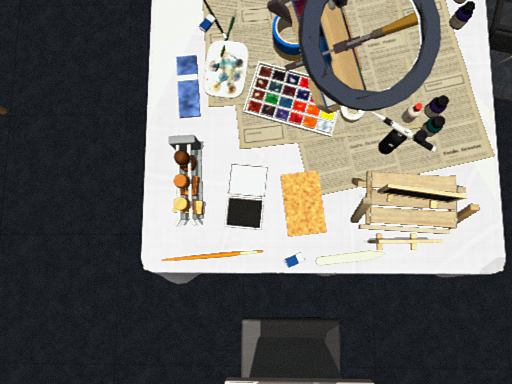

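View pics/side0.png

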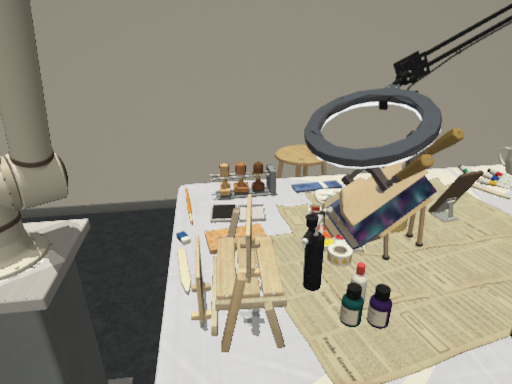

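```bash
cat > h.py <<'E'
import numpy as np, cv2
from plant import status, eyes, bot
from scipy.spatial.transform import Rotation as R
def ray(n,u,v,z):
    c=eyes.calibration(n);T=c["T"]
    d=T[:3,:3]@np.array([(u-c["cx"])/c["fx"],-(v-c["cy"])/c["fy"],-1]);o=T[:3,3]
    return (o+d*(z-o[2])/d[2])[:2]
def proj(n,p):
    c=eyes.calibration(n);T=c["T"];q=T[:3,:3].T@(np.asarray(p,float)-T[:3,3])
    return np.array([c["cx"]+c["fx"]*q[0]/-q[2],c["cy"]+c["fy"]*q[1]/q[2]])
def snap(n,f,r0,r1,c0,c1,k,fresh=True):
    im=eyes.camera(n)[:,:,::-1]; cv2.imwrite("pics/"+f+"_full.png",im)
    cv2.imwrite("pics/"+f+".png",cv2.resize(im[r0:r1,c0:c1],None,fx=k,fy=k,interpolation=cv2.INTER_CUBIC))
E
python3 - <<'E'
import cv2
a=cv2.imread("pics/top0.png")[130:275,145:335]; cv2.imwrite("pics/tc.png",cv2.resize(a,None,fx=4,fy=4,interpolation=cv2.INTER_CUBIC))
a=cv2.imread("pics/side0.png")[150:260,170:303]; cv2.imwrite("pics/sc.png",cv2.resize(a,None,fx=5,fy=5,interpolation=cv2.INTER_CUBIC))
E
```

```text
(no output)
```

View pics/tc.png

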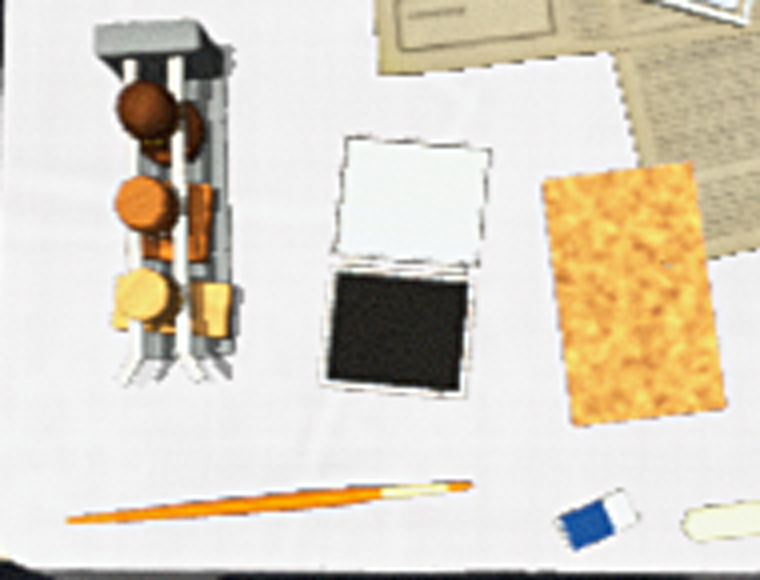

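View pics/sc.png

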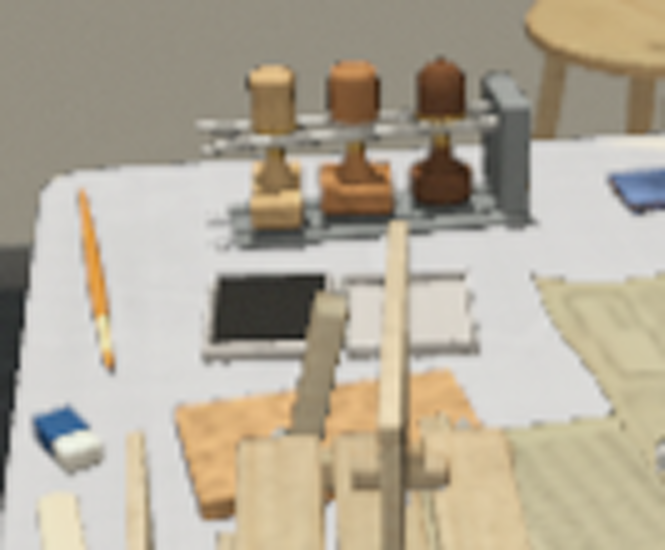

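Run:
```python
from h import *
t=lambda x,y,z:ray("top",(x+.5)/4-.5+145,(y+.5)/4-.5+130,z)
s=lambda x,y,z:ray("side",(x+.5)/5-.5+170,(y+.5)/5-.5+150,z)
for n,x,y in(("round",147,109),("square",147,203),("long",144,295)):print(n,t(x,y,98).round(1))
for n,x,y in(("round",440,65),("square",353,68),("long",272,71)):print(n,s(x,y,98).round(1))
f=np.array([t(*p,13) for p in((335,272),(469,280),(460,390),(327,380))]);print("felt",f.round(1),f.mean(0))
m=np.array([t(*p,12) for p in((545,182),(692,163),(726,407),(574,424))]);print("mat",m.round(1),m.mean(0))
f=np.array([s(*p,13) for p in((220,276),(323,274),(328,340),(212,345))]);print("felt",f.round(1),f.mean(0))
# bars: left bar centre and right bar centre at back/front, z 64
for x,y in((131,62),(175,60),(136,330),(181,330),(104,24),(198,22)):print("bar",t(x,y,64 if y>50 else 78).round(1))
print("eraser",t(598,520,13))
print("lid",t(346,137,9),t(490,150,9))
```

```text
round [618.2 241.2]
square [568.7 239.8]
long [521.1 240. ]
round [622.4 245.6]
square [571.4 248.8]
long [524.1 251.4]
felt [[542.1 152. ]
 [537.4  76.7]
 [476.   81.6]
 [481.6 155.8]] [509.27049263 116.52081442]
mat [[592.9  33.9]
 [603.3 -48.8]
 [466.7 -65.1]
 [457.3  18.6]] [530.04982159 -15.35886531]
felt [[485.4 158.7]
 [542.3 152.3]
 [537.8  75.8]
 [478.2  79.6]] [510.92875099 116.61223595]
bar [651.5 258.6]
bar [652.4 234.6]
bar [505.8 251.7]
bar [505.7 227.6]
bar [669.1 270.4]
bar [669.7 219.6]
eraser [405.15454328   5.90043712]
lid [619.94794    147.13779546] [611.93846853  64.99109075]
```

Run:
```python
from h import *
T=cv2.imread("pics/top0.png");S=cv2.imread("pics/side0.png")
z=lambda a,k:cv2.resize(a,None,fx=k,fy=k,interpolation=cv2.INTER_CUBIC)
a=z(T[130:230,168:208],6);o=np.zeros((600,790,3),np.uint8);o[:,:240]=a
b=z(S[158:202,208:280],7)[:, :504];o[:308,260:764]=b
# overlay version: model lines
def ov(yaw,x,y):
    m=T.copy();m=z(m[130:230,168:208],6)
    c,s=np.cos(yaw),np.sin(yaw)
    def L(p,q,col):
        P=[]
        for w in(p,q):
            g=[x+c*w[0]-s*w[1],y+s*w[0]+c*w[1],w[2]];u,v=proj("top",g);P.append((int(round((u-168+.5)*6-.5)),int(round((v-130+.5)*6-.5))))
        cv2.line(m,P[0],P[1],col,1)
    for e in(-9,9,-15,15):L((-78,e,64),(75,e,64),(0,0,255))
    return m
o[308:,260:500]=ov(0.012,569,241)[300:592];o[308:,520:760]=ov(0.012,569,241)[0:292]
cv2.imwrite("pics/z.png",o)
```

```text
(no output)
```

View pics/z.png

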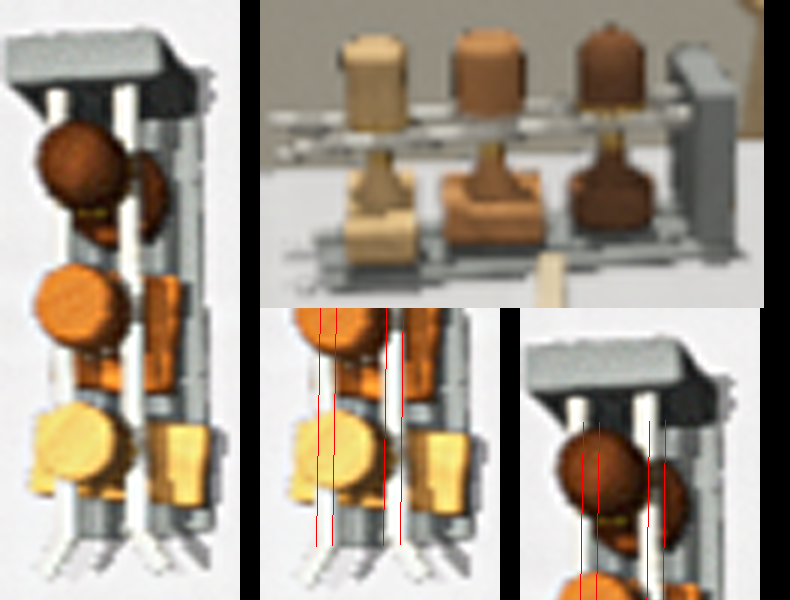

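Run:
```python
from h import *
T=cv2.imread("pics/top0.png").min(2).astype(int)
for r in(145,146,147,172,173,194,195,196,217,218,219):print(r,T[r,172:200])
for n,x,y in(("round",80,162),("square",77,303),("long",72,438)):print(n,ray("top",(x+.5)/6-.5+168,(y+.5)/6-.5+130,98).round(1))
```

```text
145 [ 35  27  32  71 209 248 187  82  37  40  43  38  37  44  65 212 248 255
 161  45  32  39  41  40  43  40  34  36]
146 [ 98  36  28  84 225 252 196  88  40  33  46  47  46  25  59 218 247 251
 162  45  25  45  42  37  40  39  34  34]
147 [203  99  37  70 211 250 196  90  37  30  40  42  41  25  66 216 243 252
 158  41  26  34  42  43  45  45  36  28]
172 [236 238 238 238 233 236 251 172 127 143 152 177 125  85  81 143 228 243
 212 141 140 149 168 128  86  91 158 182]
173 [238 240 239 240 237 243 249 174 111 122 139 164 128  86  93 147 232 244
 216 152 138 152 173 128  85  92 156 186]
194 [242 243 244 243 230 232 241 241 137  39  30  23  28  33  33  53 164 240
 250 180  56  31  22  18  12  56 101 161]
195 [243 242 243 244 231 234 241 242 179 134 139 127 114  78  36  42 162 236
 251 178  61  27  38  27  28  43  92 162]
196 [242 244 245 243 234 234 246 243 185 153 152 144 165 127  75  85 187 242
 252 180 124 146 167 157  97  79  87 155]
217 [243 243 243 243 243 235 240 251 186 143 159 157 179 124  85  90 163 243
 251 252 180 135 153 154 123  83  89 153]
218 [243 243 244 244 241 232 238 252 188 135 143 156 169 131  82  92 158 185
 235 244 178 133 148 150 150 115  79  83]
219 [243 244 243 242 234 231 242 249 181 127 135 140 147 110  86  75 111 163
 227 239 240 173 122 127 168 179 130 102]
round [618.8 242.1]
square [569.4 241.8]
long [522.7 242.2]
```

Run:
```python
from h import *
P=np.array([ray("top",u,v,64) for u,v in((186.5,146),(187.2,172.5),(187.9,194.5),(188.05,217))]);print(P.round(1))
k=np.polyfit(P[:,0]-569,P[:,1]+9,1);print("yaw",k)
print(ray("top",175.4,146,64),"expect y +15 of centre")
print(R.from_rotvec(status.get_state()["tool_rot"]).as_matrix().round(3))
```

```text
[[649.4 238.6]
 [591.  235.5]
 [543.4 232.8]
 [495.4 231.3]]
yaw [4.86420046e-02 2.43509253e+02]
[649.54883464 262.8790585 ] expect y +15 of centre
[[-0.944 -0.33  -0.001]
 [-0.33   0.944  0.002]
 [ 0.     0.002 -1.   ]]
```

```bash
cat > p.py <<'E'
# usage: python3 p.py "x,y,z,yaw,hand,n; ..." : n rows per waypoint, linear interpolation; tracks commanded pose in cmd.json
import sys,json,os,numpy as np
from plant import status
c=np.array(json.load(open("cmd.json")) if os.path.exists("cmd.json") else [206.558,-589.859,211.512,.3365,0.])
s=status.get_state();print("t",s["clock"],"pos",s["eef_pos"].round(1),"rot",s["tool_rot"].round(3),"F",s["contact_force"].round(1),"w",round(s["width"],1),"cmd",c.round(1))
if len(sys.argv)>1:
    y=c[3];X=np.array([-np.cos(y),-np.sin(y)]);Y=np.array([-np.sin(y),np.cos(y)])
    rows=[];a=c.copy()
    for w in sys.argv[1].split(";"):
        w=[float(v) for v in w.split(",")];b=np.array(w[:5]);n=int(w[5])
        for i in range(1,n+1):
            p=a+(b-a)*i/n;d=p[:2]-c[:2]
            rows.append([0,0,round((c[3]-p[3])/2/np.pi,4),round(d@X/200,3),round(d@Y/200,3),round((c[2]-p[2])/200,3),b[4]])
        a=b
    print(len(rows),json.dumps(rows));assert abs(np.array(rows)).max()<=1
    r=rows[-1];c[:2]+=200*(r[3]*X+r[4]*Y);c[2]-=200*r[5];c[3]-=r[2]*2*np.pi;c[4]=r[6]
    json.dump(list(c),open("cmd.json","w"))
E
python3 p.py "220,-560,260,.3,0,2; 297,-350,260,.047,0,5"
```

```text
t 0.1 pos [ 206.4 -589.4  210.5] rot [ 5.260e-01 -3.097e+00 -3.000e-03] F [-0.2 -0.5 -0.5] w 85.7 cmd [ 2.066e+02 -5.899e+02  2.115e+02  3.000e-01  0.000e+00]
7 [[0, 0, 0.0029, -0.056, 0.059, -0.121, 0.0], [0, 0, 0.0058, -0.113, 0.119, -0.242, 0.0], [0, 0, 0.0139, -0.255, 0.292, -0.242, 0.0], [0, 0, 0.0219, -0.397, 0.464, -0.242, 0.0], [0, 0, 0.03, -0.539, 0.637, -0.242, 0.0], [0, 0, 0.038, -0.681, 0.81, -0.242, 0.0], [0, 0, 0.0461, -0.823, 0.983, -0.242, 0.0]]
```

>>> {"op": "apply_moves", "data": {
  "targets": [
    [0,0,0.0029,-0.056,0.059,-0.121,0],
    [0,0,0.0058,-0.113,0.119,-0.242,0],
    [0,0,0.0139,-0.255,0.292,-0.242,0],
    [0,0,0.0219,-0.397,0.464,-0.242,0],
    [0,0,0.03,-0.539,0.637,-0.242,0],
    [0,0,0.038,-0.681,0.81,-0.242,0],
    [0,0,0.0461,-0.823,0.983,-0.242,0]
  ],
  "force": 40
}}

```text
clock: 0.98
eef_pos: [297.0, -348.4, 259.6]
tool_rot: [0.071, -3.14, -0.001]
contact_force: [0.3, -0.1, 0.0]
width: 85.2
grip_force: 0.0
```

```bash
python3 p.py "372,-160,260,.047,0,4"
```

```text
t 0.975 pos [ 297.  -348.4  259.6] rot [ 7.10e-02 -3.14e+00 -1.00e-03] F [ 0.3 -0.1  0. ] w 85.2 cmd [ 297.  -349.9  259.9    0.     0. ]
4 [[0, 0, -0.0, -0.105, 0.233, -0.0, 0.0], [0, 0, -0.0, -0.209, 0.466, -0.0, 0.0], [0, 0, -0.0, -0.314, 0.698, -0.0, 0.0], [0, 0, -0.0, -0.419, 0.931, -0.0, 0.0]]
```

>>> {"op": "apply_moves", "data": {
  "targets": [
    [0,0,0,-0.105,0.233,0,0],
    [0,0,0,-0.209,0.466,0,0],
    [0,0,0,-0.314,0.698,0,0],
    [0,0,0,-0.419,0.931,0,0]
  ]
}}

```text
clock: 1.48
eef_pos: [371.9, -158.3, 259.8]
tool_rot: [-0.074, 3.141, 0.0]
contact_force: [0.9, -0.8, -0.1]
width: 85.5
grip_force: 0.0
```

```bash
python3 p.py "448,30,260,.047,0,4";python3 p.py "522,220,200,.047,0,4";python3 p.py "522,242,120,.047,0,3;522,242,87,.047,0,3;522,242,87,.047,.8,4"
```

```text
t 1.475 pos [ 371.9 -158.3  259.8] rot [-0.074  3.141  0.   ] F [ 0.9 -0.8 -0.1] w 85.5 cmd [ 372.  -160.   259.9    0.     0. ]
4 [[0, 0, -0.0, -0.106, 0.233, -0.0, 0.0], [0, 0, -0.0, -0.212, 0.466, -0.0, 0.0], [0, 0, -0.0, -0.318, 0.698, -0.0, 0.0], [0, 0, -0.0, -0.424, 0.931, -0.0, 0.0]]
t 1.475 pos [ 371.9 -158.3  259.8] rot [-0.074  3.141  0.   ] F [ 0.9 -0.8 -0.1] w 85.5 cmd [448.   30.  259.9   0.    0. ]
4 [[0, 0, -0.0, -0.104, 0.233, 0.075, 0.0], [0, 0, -0.0, -0.207, 0.466, 0.15, 0.0], [0, 0, -0.0, -0.311, 0.699, 0.225, 0.0], [0, 0, -0.0, -0.414, 0.932, 0.3, 0.0]]
t 1.475 pos [ 371.9 -158.3  259.8] rot [-0.074  3.141  0.   ] F [ 0.9 -0.8 -0.1] w 85.5 cmd [522.  220.  199.9   0.    0. ]
10 [[0, 0, -0.0, -0.002, 0.037, 0.133, 0.0], [0, 0, -0.0, -0.004, 0.073, 0.266, 0.0], [0, 0, -0.0, -0.005, 0.11, 0.4, 0.0], [0, 0, -0.0, -0.005, 0.11, 0.455, 0.0], [0, 0, -0.0, -0.005, 0.11, 0.51, 0.0], [0, 0, -0.0, -0.005, 0.11, 0.565, 0.0], [0, 0, -0.0, -0.005, 0.11, 0.565, 0.8], [0, 0, -0.0, -0.005, 0.11, 0.565, 0.8], [0, 0, -0.0, -0.005, 0.11, 0.565, 0.8], [0, 0, -0.0, -0.005, 0.11, 0.565, 0.8]]
```

>>> {"op": "apply_moves", "data": {
  "targets": [
    [0,0,0,-0.106,0.233,0,0],
    [0,0,0,-0.212,0.466,0,0],
    [0,0,0,-0.318,0.698,0,0],
    [0,0,0,-0.424,0.931,0,0]
  ]
}}

```text
clock: 1.98
eef_pos: [447.8, 31.7, 259.8]
tool_rot: [0.075, -3.14, -0.0]
contact_force: [1.1, -0.4, 0.5]
width: 85.6
grip_force: 0.0
```

>>> {"op": "apply_moves", "data": {
  "targets": [
    [0,0,0,-0.104,0.233,0.075,0],
    [0,0,0,-0.207,0.466,0.15,0],
    [0,0,0,-0.311,0.699,0.225,0],
    [0,0,0,-0.414,0.932,0.3,0],
    [0,0,0,-0.414,0.932,0.3,0]
  ]
}}

```text
clock: 2.6
eef_pos: [521.5, 222.4, 197.0]
tool_rot: [0.078, -3.137, 0.004]
contact_force: [-0.2, -0.3, -0.4]
width: 85.5
grip_force: 0.0
```

>>> {"op": "apply_moves", "data": {
  "targets": [
    [0,0,0,-0.002,0.037,0.133,0],
    [0,0,0,-0.004,0.073,0.266,0],
    [0,0,0,-0.005,0.11,0.4,0],
    [0,0,0,-0.005,0.11,0.455,0],
    [0,0,0,-0.005,0.11,0.51,0],
    [0,0,0,-0.005,0.11,0.565,0],
    [0,0,0,-0.005,0.11,0.565,0]
  ]
}}

```text
clock: 3.48
eef_pos: [521.4, 241.6, 86.4]
tool_rot: [0.073, -3.14, 0.001]
contact_force: [-1.1, -0.7, 0.8]
width: 85.3
grip_force: 0.0
```

```bash
python3 -c "
from h import *
snap('side','g1',130,240,190,300,7.2);import os
snap('top','g1t',130,240,150,260,5)
a=cv2.imread('pics/g1.png')[:,:];print(a.shape)
cv2.imwrite('pics/g1.png',cv2.resize(a,(600,600)))
"; python3 p.py
```

```text
(792, 792, 3)
t 3.575 pos [522.  242.2  87.4] rot [-7.40e-02  3.14e+00  1.00e-03] F [-0.3  0.2 -0.1] w 85.5 cmd [521.9 242.   86.9   0.    0.8]
```

View pics/g1.png

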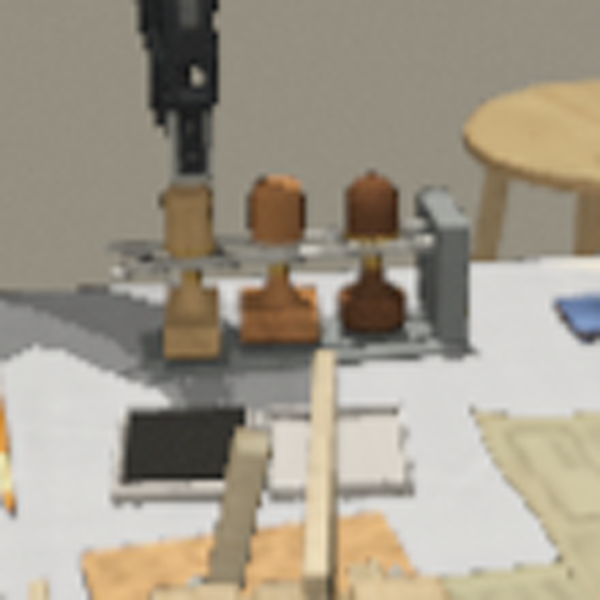

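>>> {"op": "apply_moves", "data": {
  "targets": [
    [0,0,0,0,0,0,0.4],
    [0,0,0,0,0,0,0.8],
    [0,0,0,0,0,0,0.8],
    [0,0,0,0,0,0,0.8],
    [0,0,0,0,0,0,0.8],
    [0,0,0,0,0,0,0.8]
  ],
  "force": 40
}}

```text
clock: 4.32
eef_pos: [521.7, 242.2, 86.9]
tool_rot: [0.074, -3.141, 0.0]
contact_force: [0.1, 0.3, -0.1]
width: 17.0
grip_force: 0.0
```

```bash
python3 p.py "522,242,92,.047,.8,3"; python3 p.py "482,240.1,92,.047,.8,4;440,238.1,92,.047,.8,4"
```

```text
t 4.325 pos [521.7 242.2  86.9] rot [ 0.074 -3.141  0.   ] F [ 0.1  0.3 -0.1] w 17.0 cmd [521.9 242.   86.9   0.    0.8]
3 [[0, 0, -0.0, -0.0, -0.0, -0.008, 0.8], [0, 0, -0.0, -0.0, -0.0, -0.017, 0.8], [0, 0, -0.0, -0.0, -0.0, -0.025, 0.8]]
t 4.325 pos [521.7 242.2  86.9] rot [ 0.074 -3.141  0.   ] F [ 0.1  0.3 -0.1] w 17.0 cmd [521.9 242.   91.9   0.    0.8]
8 [[0, 0, -0.0, 0.05, -0.0, -0.0, 0.8], [0, 0, -0.0, 0.1, -0.0, -0.0, 0.8], [0, 0, -0.0, 0.15, -0.0, -0.0, 0.8], [0, 0, -0.0, 0.2, -0.0, -0.0, 0.8], [0, 0, -0.0, 0.252, -0.0, -0.0, 0.8], [0, 0, -0.0, 0.305, -0.0, -0.0, 0.8], [0, 0, -0.0, 0.358, -0.0, -0.0, 0.8], [0, 0, -0.0, 0.41, -0.001, -0.0, 0.8]]
```

```bash
python3 -c "
import json;json.dump([521.9,242,86.9,.047,.8],open('cmd.json','w'))
from h import *
o=np.zeros((600,800,3),np.uint8)
z=lambda a,k:cv2.resize(a,None,fx=k,fy=k,interpolation=cv2.INTER_CUBIC)
o[:600,:400]=z(eyes.camera('top')[130:230,155:255,::-1],6)[:600,:400]
o[:400,400:]=z(eyes.camera('side')[130:210,200:280,::-1],5)
cv2.imwrite('pics/miss.png',o)
for n in('top','side'):print(n,proj(n,[522,242,87]))
"
```

```text
top [180.89529439 203.4536231 ]
side [223.66029633 168.50313902]
```

View pics/miss.png

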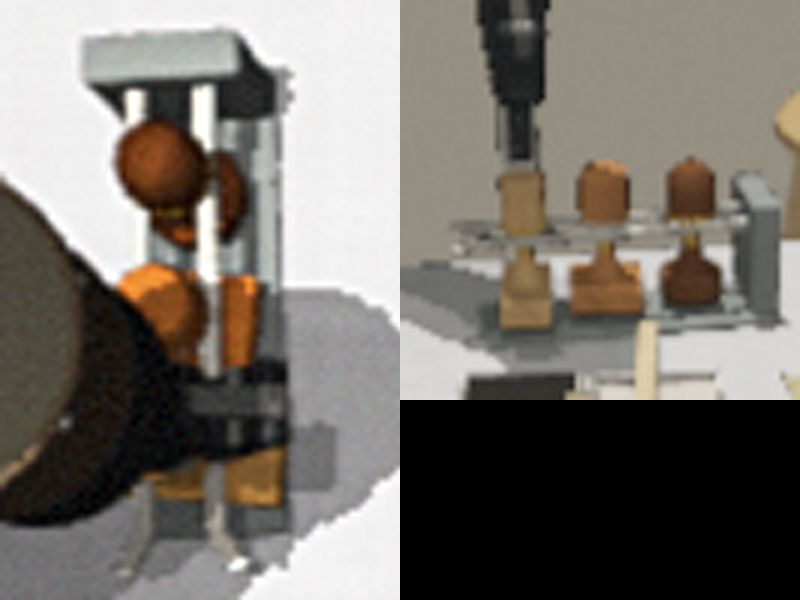

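```bash
python3 -c "
from h import *
for p in([522,199,80],[522,199,100],[522,242,98],[522,242,68],[522,200,141],[522,285,141],[522,285,80],[522,250,70],[522,233,70]):print(p,proj('side',p).round(1),proj('top',p).round(1))
print('g1 tip raw',183/600*110+130, 'knob top z from side for y 242')
T=cv2.imread('pics/side0.png');
o=np.zeros((600,800,3),np.uint8)
z=lambda a,k:cv2.resize(a,None,fx=k,fy=k,interpolation=cv2.INTER_NEAREST)
g=cv2.imread('pics/g1_full.png');o[:,:400]=z(g[135:195,205:245],10)
s=eyes.camera('side')[:,:,::-1];o[:,400:]=z(s[135:195,205:245],10)
cv2.imwrite('pics/cmp.png',o)
"
```

```text
[522, 199, 80] [224.8 176.2] [202.1 203.7]
[522, 199, 100] [224.5 169.6] [200.4 202.8]
[522, 242, 98] [223.5 164.9] [179.7 202.9]
[522, 242, 68] [223.9 174.6] [182.9 204.3]
[522, 200, 141] [223.8 155.5] [196.  200.7]
[522, 285, 141] [221.9 146.2] [152.7 200.8]
[522, 285, 80] [222.8 165.7] [161.3 203.8]
[522, 250, 70] [223.7 172.9] [179.  204.2]
[522, 233, 70] [224.1 175.1] [187.  204.2]
g1 tip raw 163.55 knob top z from side for y 242
```

View pics/cmp.png

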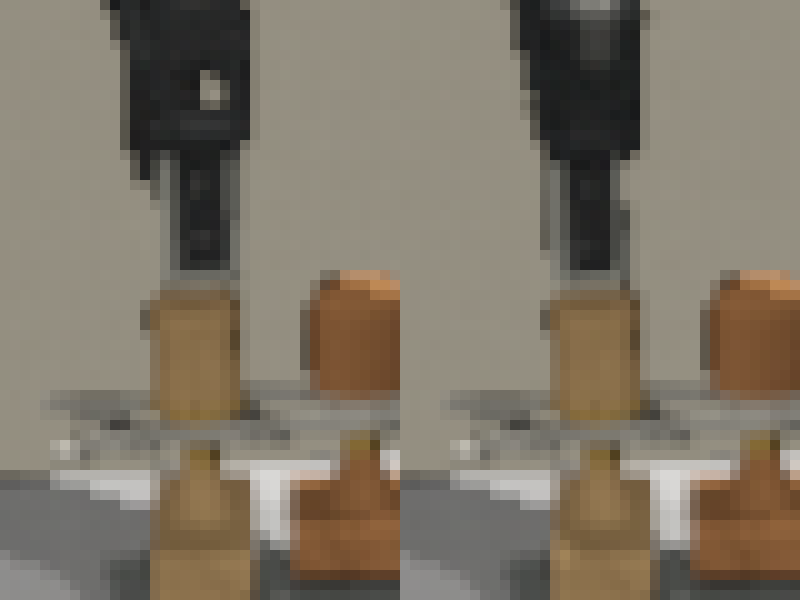

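>>> {"op": "apply_moves", "data": {
  "targets": [
    [0,0,0,0,0,0,0],
    [0,0,0,0,0,0,0],
    [0,0,0,0,0,0,0],
    [0,0,0,0,0,0,0],
    [0,0,0,0,0,0.03,0],
    [0,0,0,0,0,0.06,0],
    [0,0,0,0,0,0.08,0],
    [0,0,0,0,0,0.1,0],
    [0,0,0,0,0,0.1,0]
  ]
}}

```text
clock: 5.6
eef_pos: [521.5, 242.0, 66.5]
tool_rot: [0.074, -3.14, 0.001]
contact_force: [-0.4, 0.1, -0.1]
width: 85.2
grip_force: 0.0
```

```bash
python3 -c "
import json;json.dump([521.9,242,66.9,.047,0],open('cmd.json','w'))
from h import *
o=np.zeros((600,800,3),np.uint8)
z=lambda a,k:cv2.resize(a,None,fx=k,fy=k,interpolation=cv2.INTER_NEAREST)
s=eyes.camera('side')[:,:,::-1];o[:,:400]=z(s[135:195,205:245],10)
t=eyes.camera('top')[:,:,::-1];o[:,400:]=z(t[160:260,150:217],6)[:,:400]
cv2.imwrite('pics/cmp2.png',o)
"; python3 p.py
```

```text
t 5.7 pos [521.8 242.2  67. ] rot [-0.074  3.141  0.   ] F [-0.2  0.1  0.4] w 85.4 cmd [521.9 242.   66.9   0.    0. ]
```

View pics/cmp2.png

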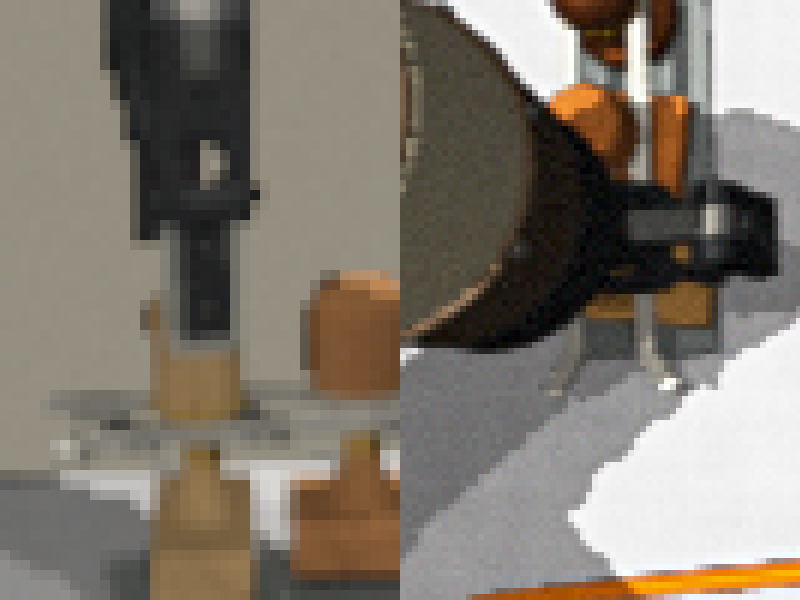

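>>> {"op": "apply_moves", "data": {
  "targets": [
    [0,0,0,0,0,0.03,0],
    [0,0,0,0,0,0.06,0],
    [0,0,0,0,0,0.09,0],
    [0,0,0,0,0,0.09,0.3],
    [0,0,0,0,0,0.09,0.6],
    [0,0,0,0,0,0.09,0.8],
    [0,0,0,0,0,0.09,0.8],
    [0,0,0,0,0,0.09,0.8],
    [0,0,0,0,0,0.09,0.8]
  ],
  "force": 40
}}

```text
clock: 6.82
eef_pos: [522.0, 242.3, 49.3]
tool_rot: [-0.074, 3.14, 0.001]
contact_force: [0.5, 0.6, 2.3]
width: 26.8
grip_force: 39.4
```

```bash
python3 -c "
import json;json.dump([521.9,242,48.9,.047,0.8],open('cmd.json','w'))
from h import *
z=lambda a,k:cv2.resize(a,None,fx=k,fy=k,interpolation=cv2.INTER_NEAREST)
s=eyes.camera('side')[:,:,::-1];cv2.imwrite('pics/g3.png',z(s[135:195,200:260],10))
"; python3 p.py
```

```text
t 6.875 pos [522.  242.4  49.3] rot [-7.40e-02  3.14e+00  1.00e-03] F [0.5 0.2 3.4] w 26.6 cmd [521.9 242.   48.9   0.    0.8]
```

View pics/g3.png

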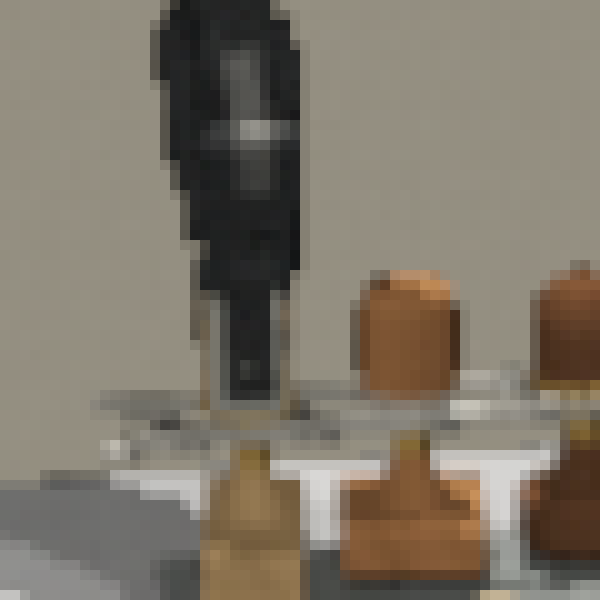

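```bash
python3 p.py "522,242,54,.047,.8,3;500,241,54,.047,.8,3"; python3 p.py "440,238.2,54,.047,.8,7"
```

```text
t 6.875 pos [522.  242.4  49.3] rot [-7.40e-02  3.14e+00  1.00e-03] F [0.5 0.2 3.4] w 26.6 cmd [521.9 242.   48.9   0.    0.8]
6 [[0, 0, 0.0, -0.0, -0.0, -0.009, 0.8], [0, 0, 0.0, -0.0, -0.0, -0.017, 0.8], [0, 0, 0.0, -0.0, -0.0, -0.026, 0.8], [0, 0, 0.0, 0.036, 0.0, -0.026, 0.8], [0, 0, 0.0, 0.073, 0.0, -0.026, 0.8], [0, 0, 0.0, 0.11, 0.0, -0.026, 0.8]]
t 6.875 pos [522.  242.4  49.3] rot [-7.40e-02  3.14e+00  1.00e-03] F [0.5 0.2 3.4] w 26.6 cmd [499.9 241.   54.1   0.    0.8]
7 [[0, 0, 0.0, 0.043, 0.0, 0.0, 0.8], [0, 0, 0.0, 0.086, 0.0, 0.0, 0.8], [0, 0, 0.0, 0.129, 0.0, 0.0, 0.8], [0, 0, 0.0, 0.171, 0.0, 0.0, 0.8], [0, 0, 0.0, 0.214, 0.0, 0.0, 0.8], [0, 0, 0.0, 0.257, 0.0, 0.0, 0.8], [0, 0, 0.0, 0.3, 0.0, 0.001, 0.8]]
```

>>> {"op": "apply_moves", "data": {
  "targets": [
    [0,0,0,0,0,-0.008,0.8],
    [0,0,0,0,0,-0.017,0.8],
    [0,0,0,0,0,-0.025,0.8],
    [0,0,0,0.04,0,-0.025,0.8],
    [0,0,0,0.075,0,-0.025,0.8],
    [0,0,0,0.11,0,-0.025,0.8]
  ]
}}

```text
clock: 7.62
eef_pos: [499.0, 241.0, 53.9]
tool_rot: [0.074, -3.14, 0.0]
contact_force: [0.4, -0.8, -1.3]
width: 26.7
grip_force: 39.4
```

>>> {"op": "apply_moves", "data": {
  "targets": [
    [0,0,0,0.043,0,0,0.8],
    [0,0,0,0.086,0,0,0.8],
    [0,0,0,0.129,0,0,0.8],
    [0,0,0,0.171,0,0,0.8],
    [0,0,0,0.214,0,0,0.8],
    [0,0,0,0.257,0,0,0.8],
    [0,0,0,0.3,0,0.001,0.8],
    [0,0,0,0.3,0,0.001,0.8]
  ]
}}

```text
clock: 8.62
eef_pos: [439.1, 238.1, 53.8]
tool_rot: [0.075, -3.14, 0.0]
contact_force: [-0.6, 0.6, -0.5]
width: 26.5
grip_force: 39.4
```

```bash
python3 p.py "440,238.2,100,.047,.8,3;470,50,100,.047,.8,7"; python3 p.py "497,-19,100,.047,.8,3;497,-19,60,.047,.8,3;497,-19,52,.047,.8,3"
```

```text
t 8.625 pos [439.1 238.1  53.8] rot [ 0.075 -3.14   0.   ] F [-0.6  0.6 -0.5] w 26.5 cmd [440.  238.1  53.9   0.    0.8]
10 [[0, 0, 0.0, -0.0, 0.0, -0.077, 0.8], [0, 0, 0.0, -0.0, 0.0, -0.154, 0.8], [0, 0, 0.0, -0.0, 0.0, -0.23, 0.8], [0, 0, 0.0, -0.015, -0.135, -0.23, 0.8], [0, 0, 0.0, -0.03, -0.27, -0.23, 0.8], [0, 0, 0.0, -0.045, -0.406, -0.23, 0.8], [0, 0, 0.0, -0.06, -0.541, -0.23, 0.8], [0, 0, 0.0, -0.076, -0.676, -0.23, 0.8], [0, 0, 0.0, -0.091, -0.811, -0.23, 0.8], [0, 0, 0.0, -0.106, -0.947, -0.23, 0.8]]
t 8.625 pos [439.1 238.1  53.8] rot [ 0.075 -3.14   0.   ] F [-0.6  0.6 -0.5] w 26.5 cmd [470.1  50.   99.9   0.    0.8]
9 [[0, 0, 0.0, -0.039, -0.117, -0.0, 0.8], [0, 0, 0.0, -0.079, -0.234, -0.0, 0.8], [0, 0, 0.0, -0.118, -0.351, -0.0, 0.8], [0, 0, 0.0, -0.118, -0.351, 0.066, 0.8], [0, 0, 0.0, -0.118, -0.351, 0.133, 0.8], [0, 0, 0.0, -0.118, -0.351, 0.2, 0.8], [0, 0, 0.0, -0.118, -0.351, 0.213, 0.8], [0, 0, 0.0, -0.118, -0.351, 0.226, 0.8], [0, 0, 0.0, -0.118, -0.351, 0.24, 0.8]]
```

>>> {"op": "apply_moves", "data": {
  "targets": [
    [0,0,0,0,0,-0.077,0.8],
    [0,0,0,0,0,-0.154,0.8],
    [0,0,0,0,0,-0.23,0.8],
    [0,0,0,-0.015,-0.135,-0.23,0.8],
    [0,0,0,-0.03,-0.27,-0.23,0.8],
    [0,0,0,-0.045,-0.406,-0.23,0.8],
    [0,0,0,-0.06,-0.541,-0.23,0.8],
    [0,0,0,-0.076,-0.676,-0.23,0.8],
    [0,0,0,-0.091,-0.811,-0.23,0.8],
    [0,0,0,-0.106,-0.947,-0.23,0.8]
  ]
}}

```text
clock: 9.88
eef_pos: [470.3, 49.2, 99.8]
tool_rot: [-0.074, 3.14, 0.0]
contact_force: [0.0, -0.0, -1.5]
width: 27.1
grip_force: 39.5
```

>>> {"op": "apply_moves", "data": {
  "targets": [
    [0,0,0,-0.039,-0.117,0,0.8],
    [0,0,0,-0.079,-0.234,0,0.8],
    [0,0,0,-0.118,-0.351,0,0.8],
    [0,0,0,-0.118,-0.351,0.066,0.8],
    [0,0,0,-0.118,-0.351,0.133,0.8],
    [0,0,0,-0.118,-0.351,0.2,0.8],
    [0,0,0,-0.118,-0.351,0.213,0.8],
    [0,0,0,-0.118,-0.351,0.226,0.8],
    [0,0,0,-0.118,-0.351,0.24,0.8],
    [0,0,0,-0.118,-0.351,0.24,0.8]
  ]
}}

```text
clock: 11.12
eef_pos: [496.8, -18.8, 51.8]
tool_rot: [-0.074, 3.141, 0.0]
contact_force: [-0.3, -0.1, -0.5]
width: 26.8
grip_force: 39.6
```

```bash
python3 p.py "497,-19,50,.047,.8,2;497,-19,49.5,.047,.8,1"; python3 -c "
from h import *
z=lambda a,k:cv2.resize(a,None,fx=k,fy=k,interpolation=cv2.INTER_NEAREST)
o=np.zeros((600,800,3),np.uint8)
o[:300,:400]=z(eyes.camera('side')[175:250,200:300,::-1],4)
o[:,400:]=z(eyes.camera('top')[150:270,260:340,::-1],5)
cv2.imwrite('pics/m1.png',o)"
```

```text
t 11.125 pos [496.8 -18.8  51.8] rot [-0.074  3.141  0.   ] F [-0.3 -0.1 -0.5] w 26.8 cmd [496.9 -19.1  51.9   0.    0.8]
3 [[0, 0, 0.0, -0.0, 0.0, 0.005, 0.8], [0, 0, 0.0, -0.0, 0.0, 0.01, 0.8], [0, 0, 0.0, -0.0, 0.0, 0.012, 0.8]]
```

View pics/m1.png

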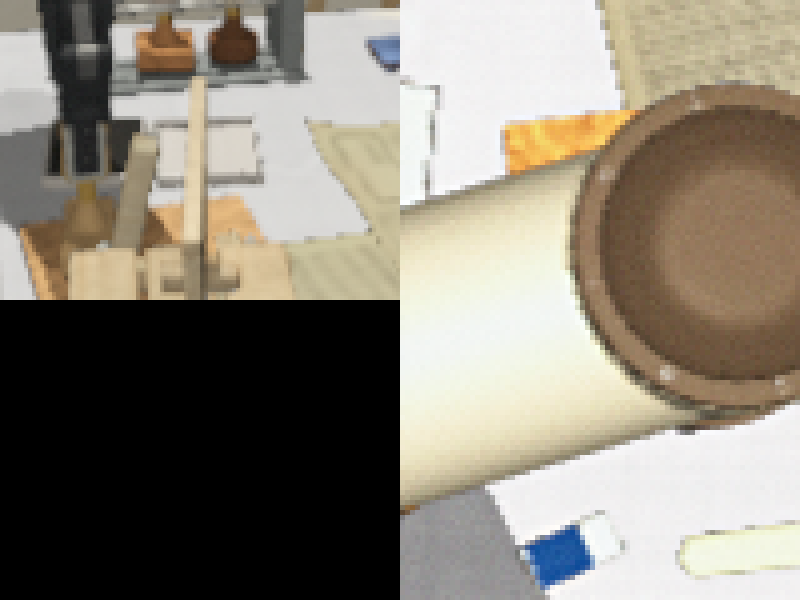

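>>> {"op": "apply_moves", "data": {
  "targets": [
    [0,0,0,0,0,0.005,0.8],
    [0,0,0,0,0,0.01,0.8],
    [0,0,0,0,0,0.012,0.8],
    [0,0,0,0,0,0.012,0.8]
  ]
}}

```text
clock: 11.72
eef_pos: [497.1, -18.9, 50.3]
tool_rot: [-0.075, 3.14, -0.0]
contact_force: [-1.8, 0.6, 6.5]
width: 26.8
grip_force: 40.3
```

```bash
python3 p.py "497,-19,49.5,.047,0,4;497,-19,110,.047,0,3"; python3 p.py "515,160,110,.047,0,5"; python3 p.py "569.5,243,110,.047,0,3;569.5,243,49,.047,0,4;569.5,243,49,.047,.8,3"
```

```text
t 11.725 pos [497.1 -18.9  50.3] rot [-0.075  3.14  -0.   ] F [-1.8  0.6  6.5] w 26.8 cmd [496.9 -19.1  49.5   0.    0.8]
7 [[0, 0, 0.0, -0.0, 0.0, 0.0, 0.0], [0, 0, 0.0, -0.0, 0.0, 0.0, 0.0], [0, 0, 0.0, -0.0, 0.0, 0.0, 0.0], [0, 0, 0.0, -0.0, 0.0, 0.0, 0.0], [0, 0, 0.0, -0.0, 0.0, -0.101, 0.0], [0, 0, 0.0, -0.0, 0.0, -0.202, 0.0], [0, 0, 0.0, -0.0, 0.0, -0.302, 0.0]]
t 11.725 pos [497.1 -18.9  50.3] rot [-0.075  3.14  -0.   ] F [-1.8  0.6  6.5] w 26.8 cmd [496.9 -19.1 109.9   0.    0. ]
5 [[0, 0, 0.0, -0.026, 0.178, -0.0, 0.0], [0, 0, 0.0, -0.053, 0.356, -0.0, 0.0], [0, 0, 0.0, -0.079, 0.534, -0.0, 0.0], [0, 0, 0.0, -0.106, 0.712, -0.0, 0.0], [0, 0, 0.0, -0.132, 0.89, -0.0, 0.0]]
t 11.725 pos [497.1 -18.9  50.3] rot [-0.075  3.14  -0.   ] F [-1.8  0.6  6.5] w 26.8 cmd [514.9 160.  109.9   0.    0. ]
10 [[0, 0, 0.0, -0.097, 0.134, -0.0, 0.0], [0, 0, 0.0, -0.195, 0.268, -0.0, 0.0], [0, 0, 0.0, -0.292, 0.402, -0.0, 0.0], [0, 0, 0.0, -0.292, 0.402, 0.076, 0.0], [0, 0, 0.0, -0.292, 0.402, 0.152, 0.0], [0, 0, 0.0, -0.292, 0.402, 0.228, 0.0], [0, 0, 0.0, -0.292, 0.402, 0.305, 0.0], [0, 0, 0.0, -0.292, 0.402, 0.305, 0.8], [0, 0, 0.0, -0.292, 0.402, 0.305, 0.8], [0, 0, 0.0, -0.292, 0.402, 0.305, 0.8]]
```

>>> {"op": "apply_moves", "data": {
  "targets": [
    [0,0,0,0,0,0,0],
    [0,0,0,0,0,0,0],
    [0,0,0,0,0,0,0],
    [0,0,0,0,0,0,0],
    [0,0,0,0,0,-0.1,0],
    [0,0,0,0,0,-0.2,0],
    [0,0,0,0,0,-0.302,0]
  ]
}}

```text
clock: 12.6
eef_pos: [496.6, -19.0, 110.2]
tool_rot: [0.074, -3.14, 0.0]
contact_force: [0.6, -0.4, -0.7]
width: 85.3
grip_force: 0.0
```

>>> {"op": "apply_moves", "data": {
  "targets": [
    [0,0,0,-0.026,0.178,0,0],
    [0,0,0,-0.053,0.356,0,0],
    [0,0,0,-0.079,0.534,0,0],
    [0,0,0,-0.106,0.712,0,0],
    [0,0,0,-0.132,0.89,0,0]
  ]
}}

```text
clock: 13.22
eef_pos: [514.7, 161.3, 109.6]
tool_rot: [0.074, -3.141, 0.0]
contact_force: [-0.4, -0.7, -0.2]
width: 85.6
grip_force: 0.0
```

>>> {"op": "apply_moves", "data": {
  "targets": [
    [0,0,0,-0.097,0.134,0,0],
    [0,0,0,-0.195,0.268,0,0],
    [0,0,0,-0.292,0.402,0,0],
    [0,0,0,-0.292,0.402,0.076,0],
    [0,0,0,-0.292,0.402,0.152,0],
    [0,0,0,-0.292,0.402,0.228,0],
    [0,0,0,-0.292,0.402,0.305,0],
    [0,0,0,-0.292,0.402,0.305,0.5],
    [0,0,0,-0.292,0.402,0.305,0.8],
    [0,0,0,-0.292,0.402,0.305,0.8]
  ]
}}

```text
clock: 14.48
eef_pos: [569.8, 243.5, 49.5]
tool_rot: [-0.074, 3.139, 0.001]
contact_force: [-0.5, 1.2, 1.3]
width: 31.9
grip_force: 0.5
```

>>> {"op": "apply_moves", "data": {
  "targets": [
    [0,0,0,0,0,0,0.8],
    [0,0,0,0,0,0,0.8],
    [0,0,0,0,0,0,0.8]
  ]
}}

```text
clock: 14.85
eef_pos: [569.9, 243.6, 49.7]
tool_rot: [-0.075, 3.139, 0.001]
contact_force: [-0.5, 0.5, 5.1]
width: 28.7
grip_force: 39.6
```

```bash
python3 -c "
from h import *
z=lambda a,k:cv2.resize(a,None,fx=k,fy=k,interpolation=cv2.INTER_NEAREST)
o=np.zeros((600,800,3),np.uint8)
o[:,:400]=z(eyes.camera('side')[150:250,200:266,::-1],6)[:,:400] if False else cv2.resize(eyes.camera('side')[145:245,200:267,::-1],(400,600),interpolation=0)
o[:,400:]=z(eyes.camera('top')[150:270,260:340,::-1],5)
cv2.imwrite('pics/m2.png',o)"; python3 p.py "569.5,243,54,.047,.8,2;510,240.2,54,.047,.8,7"; python3 p.py "440,236.8,54,.047,.8,7"
```

```text
t 14.95 pos [569.9 243.6  49.7] rot [-7.500e-02  3.139e+00  1.000e-03] F [0.4 0.3 5.5] w 28.8 cmd [569.5 243.   48.9   0.    0.8]
9 [[0, 0, 0.0, 0.0, -0.0, -0.013, 0.8], [0, 0, 0.0, 0.0, -0.0, -0.025, 0.8], [0, 0, 0.0, 0.043, -0.0, -0.025, 0.8], [0, 0, 0.0, 0.085, -0.0, -0.025, 0.8], [0, 0, 0.0, 0.128, -0.0, -0.025, 0.8], [0, 0, 0.0, 0.17, -0.0, -0.025, 0.8], [0, 0, 0.0, 0.213, -0.0, -0.025, 0.8], [0, 0, 0.0, 0.255, -0.0, -0.025, 0.8], [0, 0, 0.0, 0.298, -0.0, -0.025, 0.8]]
t 14.95 pos [569.9 243.6  49.7] rot [-7.500e-02  3.139e+00  1.000e-03] F [0.4 0.3 5.5] w 28.8 cmd [510.  240.2  53.9   0.    0.8]
7 [[0, 0, 0.0, 0.05, -0.0, -0.0, 0.8], [0, 0, 0.0, 0.1, -0.0, -0.0, 0.8], [0, 0, 0.0, 0.15, -0.0, -0.0, 0.8], [0, 0, 0.0, 0.2, -0.0, -0.0, 0.8], [0, 0, 0.0, 0.25, -0.001, -0.0, 0.8], [0, 0, 0.0, 0.3, -0.001, -0.0, 0.8], [0, 0, 0.0, 0.35, -0.001, -0.0, 0.8]]
```

View pics/m2.png

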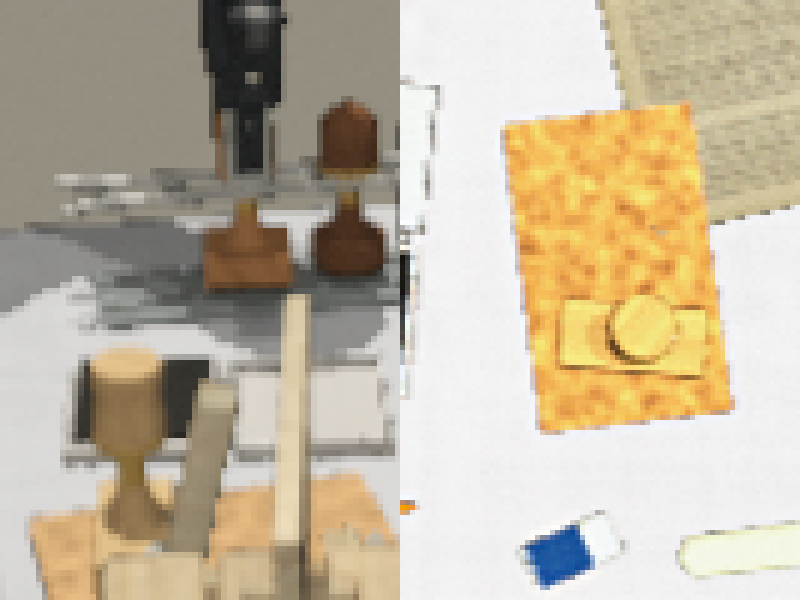

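>>> {"op": "apply_moves", "data": {
  "targets": [
    [0,0,0,0,0,-0.013,0.8],
    [0,0,0,0,0,-0.025,0.8],
    [0,0,0,0.043,0,-0.025,0.8],
    [0,0,0,0.085,0,-0.025,0.8],
    [0,0,0,0.128,0,-0.025,0.8],
    [0,0,0,0.17,0,-0.025,0.8],
    [0,0,0,0.213,0,-0.025,0.8],
    [0,0,0,0.255,0,-0.025,0.8],
    [0,0,0,0.298,0,-0.025,0.8]
  ]
}}

```text
clock: 16.08
eef_pos: [509.2, 240.4, 53.8]
tool_rot: [-0.074, 3.141, 0.0]
contact_force: [0.7, 0.3, -0.6]
width: 28.5
grip_force: 39.4
```

>>> {"op": "apply_moves", "data": {
  "targets": [
    [0,0,0,0.05,0,0,0.8],
    [0,0,0,0.1,0,0,0.8],
    [0,0,0,0.15,0,0,0.8],
    [0,0,0,0.2,0,0,0.8],
    [0,0,0,0.25,-0.001,0,0.8],
    [0,0,0,0.3,-0.001,0,0.8],
    [0,0,0,0.35,-0.001,0,0.8],
    [0,0,0,0.35,-0.001,0,0.8]
  ]
}}

```text
clock: 17.08
eef_pos: [439.1, 236.8, 53.8]
tool_rot: [0.075, -3.14, 0.0]
contact_force: [-0.1, 0.4, -0.1]
width: 29.0
grip_force: 39.4
```

```bash
python3 p.py "440,236.8,110,.047,.8,3;530,80,110,.047,.8,6"; python3 p.py "566,-11,110,.047,.8,4;566,-11,60,.047,.8,3;566,-11,50,.047,.8,3"
```

```text
t 17.075 pos [439.1 236.8  53.8] rot [ 0.075 -3.14   0.   ] F [-0.1  0.4 -0.1] w 29.0 cmd [440.1 236.7  53.9   0.    0.8]
9 [[0, 0, 0.0, 0.0, 0.0, -0.094, 0.8], [0, 0, 0.0, 0.0, 0.0, -0.187, 0.8], [0, 0, 0.0, 0.0, 0.0, -0.28, 0.8], [0, 0, 0.0, -0.069, -0.134, -0.28, 0.8], [0, 0, 0.0, -0.137, -0.268, -0.28, 0.8], [0, 0, 0.0, -0.206, -0.402, -0.28, 0.8], [0, 0, 0.0, -0.275, -0.536, -0.28, 0.8], [0, 0, 0.0, -0.344, -0.67, -0.28, 0.8], [0, 0, 0.0, -0.412, -0.804, -0.28, 0.8]]
t 17.075 pos [439.1 236.8  53.8] rot [ 0.075 -3.14   0.   ] F [-0.1  0.4 -0.1] w 29.0 cmd [529.9  80.  109.9   0.    0.8]
10 [[0, 0, 0.0, -0.04, -0.116, -0.0, 0.8], [0, 0, 0.0, -0.079, -0.231, -0.0, 0.8], [0, 0, 0.0, -0.119, -0.347, -0.0, 0.8], [0, 0, 0.0, -0.159, -0.463, -0.0, 0.8], [0, 0, 0.0, -0.159, -0.463, 0.083, 0.8], [0, 0, 0.0, -0.159, -0.463, 0.166, 0.8], [0, 0, 0.0, -0.159, -0.463, 0.25, 0.8], [0, 0, 0.0, -0.159, -0.463, 0.266, 0.8], [0, 0, 0.0, -0.159, -0.463, 0.283, 0.8], [0, 0, 0.0, -0.159, -0.463, 0.3, 0.8]]
```

>>> {"op": "apply_moves", "data": {
  "targets": [
    [0,0,0,0,0,-0.094,0.8],
    [0,0,0,0,0,-0.187,0.8],
    [0,0,0,0,0,-0.28,0.8],
    [0,0,0,-0.069,-0.134,-0.28,0.8],
    [0,0,0,-0.137,-0.268,-0.28,0.8],
    [0,0,0,-0.206,-0.402,-0.28,0.8],
    [0,0,0,-0.275,-0.536,-0.28,0.8],
    [0,0,0,-0.344,-0.67,-0.28,0.8],
    [0,0,0,-0.412,-0.804,-0.28,0.8]
  ]
}}

```text
clock: 18.2
eef_pos: [530.5, 79.2, 109.7]
tool_rot: [-0.074, 3.14, 0.0]
contact_force: [0.5, -0.4, -0.3]
width: 28.6
grip_force: 39.5
```

>>> {"op": "apply_moves", "data": {
  "targets": [
    [0,0,0,-0.04,-0.116,0,0.8],
    [0,0,0,-0.079,-0.231,0,0.8],
    [0,0,0,-0.119,-0.347,0,0.8],
    [0,0,0,-0.159,-0.463,0,0.8],
    [0,0,0,-0.159,-0.463,0.083,0.8],
    [0,0,0,-0.159,-0.463,0.166,0.8],
    [0,0,0,-0.159,-0.463,0.25,0.8],
    [0,0,0,-0.159,-0.463,0.266,0.8],
    [0,0,0,-0.159,-0.463,0.283,0.8],
    [0,0,0,-0.159,-0.463,0.3,0.8]
  ]
}}

```text
clock: 19.45
eef_pos: [566.7, -10.8, 50.6]
tool_rot: [-0.075, 3.139, -0.0]
contact_force: [-2.7, 1.9, 16.9]
width: 28.9
grip_force: 41.2
```

>>> {"op": "apply_moves", "data": {
  "targets": [
    [0,0,0,0,0,0.001,0.8],
    [0,0,0,0,0,0.002,0.8]
  ]
}}

```text
clock: 19.7
eef_pos: [566.8, -10.7, 50.6]
tool_rot: [-0.075, 3.138, 0.0]
contact_force: [-0.6, 0.5, 7.3]
width: 29.1
grip_force: 39.9
```

```bash
python3 p.py "566,-11,49.5,.047,0,4;566,-11,110,.047,0,3"; python3 p.py "590,175,110,.047,0,5"; python3 p.py "619,245.4,110,.047,0,2;619,245.4,49,.047,0,4;619,245.4,49,.047,.8,4"
```

```text
t 19.7 pos [566.8 -10.7  50.6] rot [-0.075  3.138  0.   ] F [-0.6  0.5  7.3] w 29.1 cmd [566.  -11.   49.9   0.    0.8]
7 [[0, 0, 0.0, 0.0, 0.0, 0.001, 0.0], [0, 0, 0.0, 0.0, 0.0, 0.001, 0.0], [0, 0, 0.0, 0.0, 0.0, 0.002, 0.0], [0, 0, 0.0, 0.0, 0.0, 0.002, 0.0], [0, 0, 0.0, 0.0, 0.0, -0.099, 0.0], [0, 0, 0.0, 0.0, 0.0, -0.2, 0.0], [0, 0, 0.0, 0.0, 0.0, -0.3, 0.0]]
t 19.7 pos [566.8 -10.7  50.6] rot [-0.075  3.138  0.   ] F [-0.6  0.5  7.3] w 29.1 cmd [566.  -11.  109.9   0.    0. ]
5 [[0, 0, 0.0, -0.033, 0.185, -0.0, 0.0], [0, 0, 0.0, -0.065, 0.369, -0.0, 0.0], [0, 0, 0.0, -0.098, 0.554, -0.0, 0.0], [0, 0, 0.0, -0.131, 0.739, -0.0, 0.0], [0, 0, 0.0, -0.163, 0.923, -0.0, 0.0]]
t 19.7 pos [566.8 -10.7  50.6] rot [-0.075  3.138  0.   ] F [-0.6  0.5  7.3] w 29.1 cmd [589.9 174.9 109.9   0.    0. ]
10 [[0, 0, 0.0, -0.081, 0.173, -0.0, 0.0], [0, 0, 0.0, -0.162, 0.345, -0.0, 0.0], [0, 0, 0.0, -0.162, 0.345, 0.076, 0.0], [0, 0, 0.0, -0.162, 0.345, 0.152, 0.0], [0, 0, 0.0, -0.162, 0.345, 0.228, 0.0], [0, 0, 0.0, -0.162, 0.345, 0.305, 0.0], [0, 0, 0.0, -0.162, 0.345, 0.305, 0.8], [0, 0, 0.0, -0.162, 0.345, 0.305, 0.8], [0, 0, 0.0, -0.162, 0.345, 0.305, 0.8], [0, 0, 0.0, -0.162, 0.345, 0.305, 0.8]]
```

>>> {"op": "apply_moves", "data": {
  "targets": [
    [0,0,0,0,0,0,0],
    [0,0,0,0,0,0,0],
    [0,0,0,0,0,0,0],
    [0,0,0,0,0,0,0],
    [0,0,0,0,0,-0.1,0],
    [0,0,0,0,0,-0.2,0],
    [0,0,0,0,0,-0.302,0],
    [0,0,0,0,0,-0.302,0]
  ]
}}

```text
clock: 20.7
eef_pos: [567.0, -10.6, 111.2]
tool_rot: [-0.074, 3.137, 0.001]
contact_force: [0.9, -0.4, 1.0]
width: 85.3
grip_force: 0.0
```

>>> {"op": "apply_moves", "data": {
  "targets": [
    [0,0,0,-0.033,0.185,0,0],
    [0,0,0,-0.065,0.369,0,0],
    [0,0,0,-0.098,0.554,0,0],
    [0,0,0,-0.131,0.739,0,0],
    [0,0,0,-0.163,0.923,0,0]
  ]
}}

```text
clock: 21.32
eef_pos: [589.1, 176.0, 108.2]
tool_rot: [0.074, -3.139, 0.001]
contact_force: [-0.4, -0.3, -0.3]
width: 85.2
grip_force: 0.0
```

>>> {"op": "apply_moves", "data": {
  "targets": [
    [0,0,0,-0.081,0.173,0,0],
    [0,0,0,-0.162,0.345,0,0],
    [0,0,0,-0.162,0.345,0.076,0],
    [0,0,0,-0.162,0.345,0.152,0],
    [0,0,0,-0.162,0.345,0.228,0],
    [0,0,0,-0.162,0.345,0.305,0],
    [0,0,0,-0.162,0.345,0.305,0.5],
    [0,0,0,-0.162,0.345,0.305,0.8],
    [0,0,0,-0.162,0.345,0.305,0.8],
    [0,0,0,-0.162,0.345,0.305,0.8]
  ]
}}

```text
clock: 22.58
eef_pos: [619.5, 246.0, 49.9]
tool_rot: [-0.075, 3.139, 0.002]
contact_force: [-0.0, -0.2, 2.7]
width: 30.9
grip_force: 39.6
```

>>> {"op": "apply_moves", "data": {
  "targets": [
    [0,0,0,0,0,0,0.8],
    [0,0,0,0,0,0,0.8]
  ]
}}

```text
clock: 22.82
eef_pos: [619.5, 245.9, 49.9]
tool_rot: [-0.075, 3.139, 0.001]
contact_force: [-0.7, 0.7, 6.0]
width: 30.7
grip_force: 39.7
```

```bash
python3 p.py "619,245.4,54,.047,.8,2;560,242.6,54,.047,.8,6"; python3 p.py "440,237,54,.047,.8,10"; python3 p.py "440,237,100,.047,.8,3;509.5,116.5,100,.047,.8,6"; python3 p.py "509.5,116.5,60,.047,.8,3; 509.5,116.5,52,.047,.8,3"
```

```text
t 22.825 pos [619.5 245.9  49.9] rot [-7.500e-02  3.139e+00  1.000e-03] F [-0.7  0.7  6. ] w 30.7 cmd [619.  245.4  48.9   0.    0.8]
8 [[0, 0, 0.0, 0.0, 0.0, -0.013, 0.8], [0, 0, 0.0, 0.0, 0.0, -0.025, 0.8], [0, 0, 0.0, 0.049, 0.0, -0.025, 0.8], [0, 0, 0.0, 0.099, 0.0, -0.025, 0.8], [0, 0, 0.0, 0.148, 0.0, -0.025, 0.8], [0, 0, 0.0, 0.197, 0.0, -0.025, 0.8], [0, 0, 0.0, 0.246, 0.0, -0.025, 0.8], [0, 0, 0.0, 0.296, 0.0, -0.025, 0.8]]
t 22.825 pos [619.5 245.9  49.9] rot [-7.500e-02  3.139e+00  1.000e-03] F [-0.7  0.7  6. ] w 30.7 cmd [559.9 242.6  53.9   0.    0.8]
10 [[0, 0, 0.0, 0.06, 0.0, -0.0, 0.8], [0, 0, 0.0, 0.12, 0.0, -0.0, 0.8], [0, 0, 0.0, 0.18, 0.0, -0.0, 0.8], [0, 0, 0.0, 0.24, 0.0, -0.0, 0.8], [0, 0, 0.0, 0.3, 0.0, -0.0, 0.8], [0, 0, 0.0, 0.36, 0.0, -0.0, 0.8], [0, 0, 0.0, 0.42, 0.0, -0.0, 0.8], [0, 0, 0.0, 0.48, 0.0, -0.0, 0.8], [0, 0, 0.0, 0.54, 0.0, -0.0, 0.8], [0, 0, 0.0, 0.6, 0.0, -0.0, 0.8]]
t 22.825 pos [619.5 245.9  49.9] rot [-7.500e-02  3.139e+00  1.000e-03] F [-0.7  0.7  6. ] w 30.7 cmd [440.  236.9  53.9   0.    0.8]
9 [[0, 0, 0.0, 0.0, 0.0, -0.077, 0.8], [0, 0, 0.0, 0.0, 0.0, -0.154, 0.8], [0, 0, 0.0, 0.0, 0.0, -0.23, 0.8], [0, 0, 0.0, -0.053, -0.103, -0.23, 0.8], [0, 0, 0.0, -0.106, -0.206, -0.23, 0.8], [0, 0, 0.0, -0.159, -0.309, -0.23, 0.8], [0, 0, 0.0, -0.212, -0.412, -0.23, 0.8], [0, 0, 0.0, -0.265, -0.515, -0.23, 0.8], [0, 0, 0.0, -0.319, -0.618, -0.23, 0.8]]
t 22.825 pos [619.5 245.9  49.9] rot [-7.500e-02  3.139e+00  1.000e-03] F [-0.7  0.7  6. ] w 30.7 cmd [509.6 116.5  99.9   0.    0.8]
6 [[0, 0, 0.0, 0.0, 0.0, 0.066, 0.8], [0, 0, 0.0, 0.0, 0.0, 0.133, 0.8], [0, 0, 0.0, 0.0, 0.0, 0.2, 0.8], [0, 0, 0.0, 0.0, 0.0, 0.213, 0.8], [0, 0, 0.0, 0.0, 0.0, 0.226, 0.8], [0, 0, 0.0, 0.0, 0.0, 0.24, 0.8]]
```

>>> {"op": "apply_moves", "data": {
  "targets": [
    [0,0,0,0,0,-0.013,0.8],
    [0,0,0,0,0,-0.025,0.8],
    [0,0,0,0.049,0,-0.025,0.8],
    [0,0,0,0.099,0,-0.025,0.8],
    [0,0,0,0.148,0,-0.025,0.8],
    [0,0,0,0.197,0,-0.025,0.8],
    [0,0,0,0.246,0,-0.025,0.8],
    [0,0,0,0.296,0,-0.025,0.8]
  ]
}}

```text
clock: 23.82
eef_pos: [559.0, 242.7, 53.8]
tool_rot: [-0.074, 3.141, 0.0]
contact_force: [-0.3, -0.1, -1.4]
width: 31.2
grip_force: 39.6
```

>>> {"op": "apply_moves", "data": {
  "targets": [
    [0,0,0,0.06,0,0,0.8],
    [0,0,0,0.12,0,0,0.8],
    [0,0,0,0.18,0,0,0.8],
    [0,0,0,0.24,0,0,0.8],
    [0,0,0,0.3,0,0,0.8],
    [0,0,0,0.36,0,0,0.8],
    [0,0,0,0.42,0,0,0.8],
    [0,0,0,0.48,0,0,0.8],
    [0,0,0,0.54,0,0,0.8],
    [0,0,0,0.6,0,0,0.8]
  ]
}}

```text
clock: 25.08
eef_pos: [439.0, 237.0, 53.7]
tool_rot: [-0.074, 3.141, 0.0]
contact_force: [-0.1, 0.8, -0.6]
width: 31.1
grip_force: 39.6
```

>>> {"op": "apply_moves", "data": {
  "targets": [
    [0,0,0,0,0,-0.077,0.8],
    [0,0,0,0,0,-0.154,0.8],
    [0,0,0,0,0,-0.23,0.8],
    [0,0,0,-0.053,-0.103,-0.23,0.8],
    [0,0,0,-0.106,-0.206,-0.23,0.8],
    [0,0,0,-0.159,-0.309,-0.23,0.8],
    [0,0,0,-0.212,-0.412,-0.23,0.8],
    [0,0,0,-0.265,-0.515,-0.23,0.8],
    [0,0,0,-0.319,-0.618,-0.23,0.8],
    [0,0,0,-0.319,-0.618,-0.23,0.8]
  ]
}}

```text
clock: 26.32
eef_pos: [509.4, 115.7, 99.5]
tool_rot: [0.071, -3.141, 0.0]
contact_force: [-0.7, -0.2, -1.5]
width: 30.8
grip_force: 39.7
```

>>> {"op": "apply_moves", "data": {
  "targets": [
    [0,0,0,0,0,0.066,0.8],
    [0,0,0,0,0,0.133,0.8],
    [0,0,0,0,0,0.2,0.8],
    [0,0,0,0,0,0.213,0.8],
    [0,0,0,0,0,0.226,0.8],
    [0,0,0,0,0,0.24,0.8],
    [0,0,0,0,0,0.24,0.8]
  ]
}}

```text
clock: 27.2
eef_pos: [509.6, 116.7, 51.9]
tool_rot: [-0.074, 3.14, 0.0]
contact_force: [-0.3, -0.4, -0.4]
width: 31.1
grip_force: 39.8
```

```bash
python3 -c "
from h import *
z=lambda a,k:cv2.resize(a,None,fx=k,fy=k,interpolation=cv2.INTER_NEAREST)
o=np.zeros((600,800,3),np.uint8)
o[:,:480]=z(eyes.camera('side')[145:245,200:280,::-1],6)
o[:480,480:]=z(eyes.camera('top')[150:270,255:335,::-1],4)
cv2.imwrite('pics/m3.png',o)"; python3 p.py
```

```text
t 27.3 pos [509.5 116.7  51.9] rot [-0.074  3.14   0.   ] F [-0.2  0.7 -1.8] w 30.6 cmd [509.6 116.5  51.9   0.    0.8]
```

View pics/m3.png

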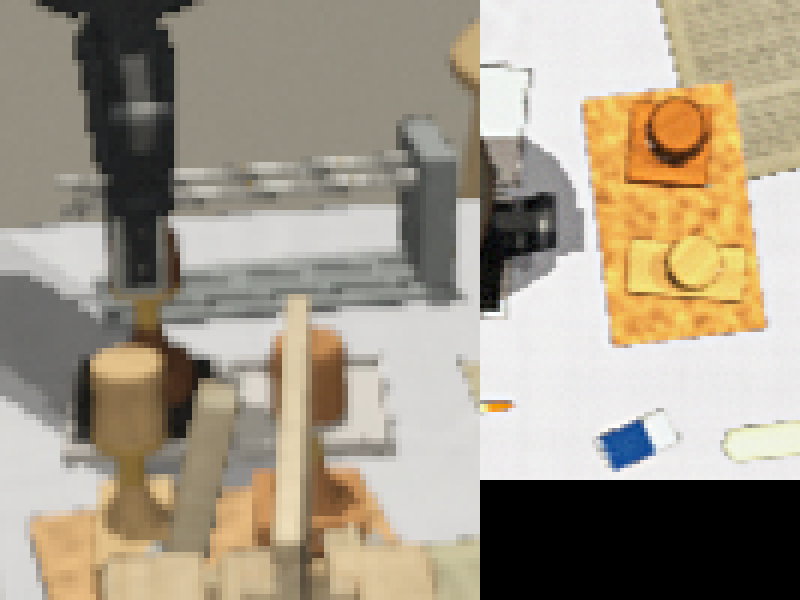

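>>> {"op": "apply_moves", "data": {
  "targets": [
    [0,0,0,0,0,0.004,0.8],
    [0,0,0,0,0,0.007,0.8],
    [0,0,0,0,0,0.007,0.8]
  ]
}}

```text
clock: 27.68
eef_pos: [509.8, 116.6, 51.8]
tool_rot: [-0.075, 3.14, 0.0]
contact_force: [-2.6, -0.1, 8.4]
width: 30.7
grip_force: 40.4
```

```bash
python3 -c "
import json;json.dump([509.6,116.5,50.5,.047,0.8],open('cmd.json','w'))"
python3 p.py "509.6,116.5,50.5,.047,0,4;509.6,116.5,110,.047,0,3"; python3 p.py "566,-11,110,.047,0,4;566,-11,50,.047,0,4";python3 p.py "566,-11,50,.047,.8,5;566,-11,60,.047,.8,2"; python3 p.py "566,-11,110,.047,.8,2;500,120,110,.047,.8,5";  python3 p.py "440,236.8,110,.047,.8,4;440,236.8,54,.047,.8,4"
```

```text
t 27.675 pos [509.8 116.6  51.8] rot [-0.075  3.14   0.   ] F [-2.6 -0.1  8.4] w 30.7 cmd [509.6 116.5  50.5   0.    0.8]
7 [[0, 0, 0.0, 0.0, 0.0, 0.0, 0.0], [0, 0, 0.0, 0.0, 0.0, 0.0, 0.0], [0, 0, 0.0, 0.0, 0.0, 0.0, 0.0], [0, 0, 0.0, 0.0, 0.0, 0.0, 0.0], [0, 0, 0.0, 0.0, 0.0, -0.099, 0.0], [0, 0, 0.0, 0.0, 0.0, -0.198, 0.0], [0, 0, 0.0, 0.0, 0.0, -0.298, 0.0]]
t 27.675 pos [509.8 116.6  51.8] rot [-0.075  3.14   0.   ] F [-2.6 -0.1  8.4] w 30.7 cmd [509.6 116.5 110.1   0.    0. ]
8 [[0, 0, 0.0, -0.063, -0.163, 0.0, 0.0], [0, 0, 0.0, -0.126, -0.325, 0.0, 0.0], [0, 0, 0.0, -0.189, -0.488, 0.0, 0.0], [0, 0, 0.0, -0.252, -0.65, 0.0, 0.0], [0, 0, 0.0, -0.252, -0.65, 0.075, 0.0], [0, 0, 0.0, -0.252, -0.65, 0.15, 0.0], [0, 0, 0.0, -0.252, -0.65, 0.225, 0.0], [0, 0, 0.0, -0.252, -0.65, 0.3, 0.0]]
t 27.675 pos [509.8 116.6  51.8] rot [-0.075  3.14   0.   ] F [-2.6 -0.1  8.4] w 30.7 cmd [566.1 -11.   50.1   0.    0. ]
7 [[0, 0, 0.0, 0.0, -0.0, 0.0, 0.8], [0, 0, 0.0, 0.0, -0.0, 0.0, 0.8], [0, 0, 0.0, 0.0, -0.0, 0.0, 0.8], [0, 0, 0.0, 0.0, -0.0, 0.0, 0.8], [0, 0, 0.0, 0.0, -0.0, 0.0, 0.8], [0,
[... 183 characters left out ...]
    0.8]
7 [[0, 0, 0.0, 0.0, -0.0, -0.125, 0.8], [0, 0, 0.0, 0.0, -0.0, -0.25, 0.8], [0, 0, 0.0, 0.06, 0.134, -0.25, 0.8], [0, 0, 0.0, 0.12, 0.268, -0.25, 0.8], [0, 0, 0.0, 0.18, 0.402, -0.25, 0.8], [0, 0, 0.0, 0.239, 0.536, -0.25, 0.8], [0, 0, 0.0, 0.299, 0.67, -0.25, 0.8]]
t 27.675 pos [509.8 116.6  51.8] rot [-0.075  3.14   0.   ] F [-2.6 -0.1  8.4] w 30.7 cmd [500.  120.1 110.1   0.    0.8]
8 [[0, 0, 0.0, 0.068, 0.149, 0.0, 0.8], [0, 0, 0.0, 0.136, 0.299, 0.0, 0.8], [0, 0, 0.0, 0.204, 0.448, 0.0, 0.8], [0, 0, 0.0, 0.272, 0.597, 0.0, 0.8], [0, 0, 0.0, 0.272, 0.597, 0.07, 0.8], [0, 0, 0.0, 0.272, 0.597, 0.14, 0.8], [0, 0, 0.0, 0.272, 0.597, 0.21, 0.8], [0, 0, 0.0, 0.272, 0.597, 0.28, 0.8]]
```

>>> {"op": "apply_moves", "data": {
  "targets": [
    [0,0,0,0,0,0,0],
    [0,0,0,0,0,0,0],
    [0,0,0,0,0,0,0],
    [0,0,0,0,0,0,0],
    [0,0,0,0,0,-0.099,0],
    [0,0,0,0,0,-0.198,0],
    [0,0,0,0,0,-0.298,0],
    [0,0,0,0,0,-0.298,0]
  ]
}}

```text
clock: 28.68
eef_pos: [510.4, 117.1, 111.2]
tool_rot: [-0.074, 3.137, 0.003]
contact_force: [-0.7, 0.2, 0.3]
width: 85.3
grip_force: 0.0
```

>>> {"op": "apply_moves", "data": {
  "targets": [
    [0,0,0,-0.063,-0.163,0,0],
    [0,0,0,-0.126,-0.325,0,0],
    [0,0,0,-0.189,-0.488,0,0],
    [0,0,0,-0.252,-0.65,0,0],
    [0,0,0,-0.252,-0.65,0,0],
    [0,0,0,-0.252,-0.65,0.075,0],
    [0,0,0,-0.252,-0.65,0.15,0],
    [0,0,0,-0.252,-0.65,0.225,0],
    [0,0,0,-0.252,-0.65,0.3,0],
    [0,0,0,-0.252,-0.65,0.3,0]
  ]
}}

```text
clock: 29.92
eef_pos: [564.7, -10.8, 48.1]
tool_rot: [0.074, -3.137, 0.001]
contact_force: [-1.1, 0.5, 0.2]
width: 85.3
grip_force: 0.0
```

>>> {"op": "apply_moves", "data": {
  "targets": [
    [0,0,0,0,0,0,0.5],
    [0,0,0,0,0,0,0.8],
    [0,0,0,0,0,0,0.8],
    [0,0,0,0,0,0,0.8],
    [0,0,0,0,0,0,0.8],
    [0,0,0,0,0,-0.025,0.8],
    [0,0,0,0,0,-0.05,0.8]
  ]
}}

```text
clock: 30.8
eef_pos: [565.4, -11.0, 59.8]
tool_rot: [0.074, -3.14, 0.0]
contact_force: [0.3, 0.4, -0.1]
width: 29.0
grip_force: 39.5
```

```bash
python3 -c "
import json;json.dump([566.1,-11,60.1,.047,0.8],open('cmd.json','w'))"
python3 p.py "566,-11,160,.047,.8,3;460,130,160,.047,.8,5";  python3 p.py "440,236.8,160,.047,.8,3;440,236.8,54,.047,.8,5"
```

```text
t 30.8 pos [565.4 -11.   59.8] rot [ 0.074 -3.14   0.   ] F [ 0.3  0.4 -0.1] w 29.0 cmd [566.1 -11.   60.1   0.    0.8]
8 [[0, 0, 0.0, 0.0, 0.0, -0.166, 0.8], [0, 0, 0.0, 0.0, 0.0, -0.333, 0.8], [0, 0, 0.0, 0.0, 0.0, -0.5, 0.8], [0, 0, 0.0, 0.1, 0.146, -0.5, 0.8], [0, 0, 0.0, 0.199, 0.292, -0.5, 0.8], [0, 0, 0.0, 0.298, 0.437, -0.5, 0.8], [0, 0, 0.0, 0.398, 0.583, -0.5, 0.8], [0, 0, 0.0, 0.497, 0.729, -0.5, 0.8]]
t 30.8 pos [565.4 -11.   59.8] rot [ 0.074 -3.14   0.   ] F [ 0.3  0.4 -0.1] w 29.0 cmd [460.  130.  160.1   0.    0.8]
8 [[0, 0, 0.0, 0.025, 0.179, 0.0, 0.8], [0, 0, 0.0, 0.05, 0.359, 0.0, 0.8], [0, 0, 0.0, 0.075, 0.538, 0.0, 0.8], [0, 0, 0.0, 0.075, 0.538, 0.106, 0.8], [0, 0, 0.0, 0.075, 0.538, 0.212, 0.8], [0, 0, 0.0, 0.075, 0.538, 0.318, 0.8], [0, 0, 0.0, 0.075, 0.538, 0.424, 0.8], [0, 0, 0.0, 0.075, 0.538, 0.53, 0.8]]
```

>>> {"op": "apply_moves", "data": {
  "targets": [
    [0,0,0,0,0,-0.166,0.8],
    [0,0,0,0,0,-0.333,0.8],
    [0,0,0,0,0,-0.5,0.8],
    [0,0,0,0.1,0.146,-0.5,0.8],
    [0,0,0,0.199,0.292,-0.5,0.8],
    [0,0,0,0.298,0.437,-0.5,0.8],
    [0,0,0,0.398,0.583,-0.5,0.8],
    [0,0,0,0.497,0.729,-0.5,0.8]
  ]
}}

```text
clock: 31.8
eef_pos: [458.7, 130.8, 160.0]
tool_rot: [0.074, -3.141, -0.0]
contact_force: [-0.1, 0.3, -0.9]
width: 29.2
grip_force: 39.6
```

>>> {"op": "apply_moves", "data": {
  "targets": [
    [0,0,0,0.025,0.179,0,0.8],
    [0,0,0,0.05,0.359,0,0.8],
    [0,0,0,0.075,0.538,0,0.8],
    [0,0,0,0.075,0.538,0.106,0.8],
    [0,0,0,0.075,0.538,0.212,0.8],
    [0,0,0,0.075,0.538,0.318,0.8],
    [0,0,0,0.075,0.538,0.424,0.8],
    [0,0,0,0.075,0.538,0.53,0.8],
    [0,0,0,0.075,0.538,0.53,0.8]
  ]
}}

```text
clock: 32.92
eef_pos: [438.6, 235.9, 52.7]
tool_rot: [0.074, -3.138, 0.004]
contact_force: [0.8, 0.4, 0.4]
width: 28.7
grip_force: 39.7
```

```bash
python3 p.py "485,239,54,.047,.8,7";  python3 p.py "569.5,243,54,.047,.8,10"; python3 p.py "569.5,243,50,.047,.8,3"
```

```text
t 32.925 pos [438.6 235.9  52.7] rot [ 0.074 -3.138  0.004] F [0.8 0.4 0.4] w 28.7 cmd [439.9 236.7  54.1   0.    0.8]
7 [[0, 0, 0.0, -0.032, 0.0, 0.0, 0.8], [0, 0, 0.0, -0.064, 0.0, 0.0, 0.8], [0, 0, 0.0, -0.097, 0.0, 0.0, 0.8], [0, 0, 0.0, -0.129, 0.0, 0.0, 0.8], [0, 0, 0.0, -0.161, 0.0, 0.0, 0.8], [0, 0, 0.0, -0.193, 0.001, 0.0, 0.8], [0, 0, 0.0, -0.226, 0.001, 0.0, 0.8]]
t 32.925 pos [438.6 235.9  52.7] rot [ 0.074 -3.138  0.004] F [0.8 0.4 0.4] w 28.7 cmd [485.1 239.1  54.1   0.    0.8]
10 [[0, 0, 0.0, -0.042, -0.0, 0.0, 0.8], [0, 0, 0.0, -0.085, -0.0, 0.0, 0.8], [0, 0, 0.0, -0.127, -0.0, 0.0, 0.8], [0, 0, 0.0, -0.169, -0.0, 0.0, 0.8], [0, 0, 0.0, -0.211, -0.0, 0.0, 0.8], [0, 0, 0.0, -0.254, -0.0, 0.0, 0.8], [0, 0, 0.0, -0.296, -0.0, 0.0, 0.8], [0, 0, 0.0, -0.338, -0.0, 0.0, 0.8], [0, 0, 0.0, -0.38, -0.0, 0.0, 0.8], [0, 0, 0.0, -0.423, -0.0, 0.0, 0.8]]
t 32.925 pos [438.6 235.9  52.7] rot [ 0.074 -3.138  0.004] F [0.8 0.4 0.4] w 28.7 cmd [569.6 243.   54.1   0.    0.8]
3 [[0, 0, 0.0, 0.0, -0.0, 0.007, 0.8], [0, 0, 0.0, 0.0, -0.0, 0.014, 0.8], [0, 0, 0.0, 0.0, -0.0, 0.02, 0.8]]
```

>>> {"op": "apply_moves", "data": {
  "targets": [
    [0,0,0,-0.032,0,0,0.8],
    [0,0,0,-0.064,0,0,0.8],
    [0,0,0,-0.097,0,0,0.8],
    [0,0,0,-0.129,0,0,0.8],
    [0,0,0,-0.161,0,0,0.8],
    [0,0,0,-0.193,0.001,0,0.8],
    [0,0,0,-0.226,0.001,0,0.8]
  ]
}}

```text
clock: 33.8
eef_pos: [485.2, 239.2, 53.9]
tool_rot: [0.074, -3.141, 0.0]
contact_force: [0.2, 0.2, -0.1]
width: 29.1
grip_force: 39.7
```

>>> {"op": "apply_moves", "data": {
  "targets": [
    [0,0,0,-0.042,0,0,0.8],
    [0,0,0,-0.085,0,0,0.8],
    [0,0,0,-0.127,0,0,0.8],
    [0,0,0,-0.169,0,0,0.8],
    [0,0,0,-0.211,0,0,0.8],
    [0,0,0,-0.254,0,0,0.8],
    [0,0,0,-0.296,0,0,0.8],
    [0,0,0,-0.338,0,0,0.8],
    [0,0,0,-0.38,0,0,0.8],
    [0,0,0,-0.423,0,0,0.8]
  ]
}}

```text
clock: 35.05
eef_pos: [569.8, 243.2, 53.9]
tool_rot: [0.074, -3.141, 0.0]
contact_force: [-0.6, -0.3, -0.6]
width: 28.8
grip_force: 39.7
```

>>> {"op": "apply_moves", "data": {
  "targets": [
    [0,0,0,0,0,0.007,0.8],
    [0,0,0,0,0,0.014,0.8],
    [0,0,0,0,0,0.02,0.8],
    [0,0,0,0,0,0.02,0.8]
  ]
}}

```text
clock: 35.55
eef_pos: [569.1, 243.2, 49.9]
tool_rot: [0.074, -3.141, 0.0]
contact_force: [-0.4, -1.1, -1.1]
width: 28.5
grip_force: 39.7
```

Not in contact yet; ease down a little more.

>>> {"op": "apply_moves", "data": {
  "targets": [
    [0,0,0,0,0,0.004,0.8],
    [0,0,0,0,0,0.008,0.8],
    [0,0,0,0,0,0.008,0.8]
  ]
}}

```text
clock: 35.92
eef_pos: [569.3, 243.3, 49.6]
tool_rot: [-0.075, 3.14, 0.0]
contact_force: [-3.2, -0.9, 6.0]
width: 28.9
grip_force: 40.2
```

```bash
python3 -c "
import json;json.dump([569.6,243,48.5,.047,0.8],open('cmd.json','w'))"
python3 p.py "569.6,243,48.5,.047,0,4;569.6,243,115,.047,0,3"; python3 p.py "520,60,115,.047,0,5"; python3 p.py "497,-19,115,.047,0,3;497,-19,50,.047,0,4"; python3 p.py "497,-19,50,.047,.8,5;497,-19,60,.047,.8,2"; python3 p.py "497,-19,160,.047,.8,3;440,130,160,.047,.8,5";  python3 p.py "440,236.9,160,.047,.8,3;440,236.9,54,.047,.8,5"; python3 p.py "522,241,54,.047,.8,10"; python3 p.py "522,241,50,.047,.8,3"
```

```text
t 35.925 pos [569.3 243.3  49.6] rot [-0.075  3.14   0.   ] F [-3.2 -0.9  6. ] w 28.9 cmd [569.6 243.   48.5   0.    0.8]
7 [[0, 0, 0.0, 0.0, 0.0, 0.0, 0.0], [0, 0, 0.0, 0.0, 0.0, 0.0, 0.0], [0, 0, 0.0, 0.0, 0.0, 0.0, 0.0], [0, 0, 0.0, 0.0, 0.0, 0.0, 0.0], [0, 0, 0.0, 0.0, 0.0, -0.111, 0.0], [0, 0, 0.0, 0.0, 0.0, -0.222, 0.0], [0, 0, 0.0, 0.0, 0.0, -0.332, 0.0]]
t 35.925 pos [569.3 243.3  49.6] rot [-0.075  3.14   0.   ] F [-3.2 -0.9  6. ] w 28.9 cmd [569.6 243.  114.9   0.    0. ]
5 [[0, 0, 0.0, 0.058, -0.18, -0.0, 0.0], [0, 0, 0.0, 0.116, -0.361, -0.0, 0.0], [0, 0, 0.0, 0.174, -0.541, -0.0, 0.0], [0, 0, 0.0, 0.233, -0.722, -0.0, 0.0], [0, 0, 0.0, 0.291, -0.902, -0.0, 0.0]]
t 35.925 pos [569.3 243.3  49.6] rot [-0.075  3.14   0.   ] F [-3.2 -0.9  6. ] w 28.9 cmd [519.9  60.1 114.9   0.    0. ]
7 [[0, 0, 0.0, 0.044, -0.13, -0.0, 0.0], [0, 0, 0.0, 0.089, -0.26, -0.0, 0.0], [0, 0, 0.0, 0.133, -0.389, -0.0, 0.0], [0, 0, 0.0, 0.133, -0.389, 0.081, 0.0], [0, 0, 0.0, 0.133, -0.389, 0.162, 0.0], [0, 0, 0.0, 0.133, -0.389, 0.243, 0.0], [0, 0, 0.0, 0.133, -0.389, 0.324, 0.0]]
t 35.925 pos [56
[... 1248 characters left out ...]
t [-0.075  3.14   0.   ] F [-3.2 -0.9  6. ] w 28.9 cmd [439.9 236.9  53.9   0.    0.8]
10 [[0, 0, 0.0, -0.041, 0.0, -0.0, 0.8], [0, 0, 0.0, -0.082, 0.0, -0.0, 0.8], [0, 0, 0.0, -0.123, 0.0, -0.0, 0.8], [0, 0, 0.0, -0.164, 0.0, -0.0, 0.8], [0, 0, 0.0, -0.205, 0.001, -0.0, 0.8], [0, 0, 0.0, -0.246, 0.001, -0.0, 0.8], [0, 0, 0.0, -0.288, 0.001, -0.0, 0.8], [0, 0, 0.0, -0.329, 0.001, -0.0, 0.8], [0, 0, 0.0, -0.37, 0.001, -0.0, 0.8], [0, 0, 0.0, -0.411, 0.001, -0.0, 0.8]]
t 35.925 pos [569.3 243.3  49.6] rot [-0.075  3.14   0.   ] F [-3.2 -0.9  6. ] w 28.9 cmd [522.  241.   53.9   0.    0.8]
3 [[0, 0, 0.0, 0.0, 0.0, 0.007, 0.8], [0, 0, 0.0, 0.0, 0.0, 0.013, 0.8], [0, 0, 0.0, 0.0, 0.0, 0.02, 0.8]]
```

>>> {"op": "apply_moves", "data": {
  "targets": [
    [0,0,0,0,0,0,0],
    [0,0,0,0,0,0,0],
    [0,0,0,0,0,0,0],
    [0,0,0,0,0,0,0],
    [0,0,0,0,0,-0.111,0],
    [0,0,0,0,0,-0.222,0],
    [0,0,0,0,0,-0.332,0],
    [0,0,0,0,0,-0.332,0]
  ]
}}

```text
clock: 36.92
eef_pos: [570.4, 243.9, 116.6]
tool_rot: [-0.074, 3.137, 0.004]
contact_force: [0.1, -1.1, -0.4]
width: 84.8
grip_force: 0.0
```

>>> {"op": "apply_moves", "data": {
  "targets": [
    [0,0,0,0.058,-0.18,0,0],
    [0,0,0,0.116,-0.361,0,0],
    [0,0,0,0.174,-0.541,0,0],
    [0,0,0,0.233,-0.722,0,0],
    [0,0,0,0.291,-0.902,0,0]
  ]
}}

```text
clock: 37.55
eef_pos: [518.5, 58.9, 113.5]
tool_rot: [0.074, -3.139, 0.001]
contact_force: [0.6, -0.1, 0.7]
width: 85.5
grip_force: 0.0
```

>>> {"op": "apply_moves", "data": {
  "targets": [
    [0,0,0,0.044,-0.13,0,0],
    [0,0,0,0.089,-0.26,0,0],
    [0,0,0,0.133,-0.389,0,0],
    [0,0,0,0.133,-0.389,0,0],
    [0,0,0,0.133,-0.389,0.081,0],
    [0,0,0,0.133,-0.389,0.162,0],
    [0,0,0,0.133,-0.389,0.243,0],
    [0,0,0,0.133,-0.389,0.324,0],
    [0,0,0,0.133,-0.389,0.324,0]
  ]
}}

```text
clock: 38.67
eef_pos: [495.8, -18.4, 48.4]
tool_rot: [0.075, -3.137, 0.001]
contact_force: [-0.3, 0.0, -0.9]
width: 85.4
grip_force: 0.0
```

>>> {"op": "apply_moves", "data": {
  "targets": [
    [0,0,0,0,0,0,0.5],
    [0,0,0,0,0,0,0.8],
    [0,0,0,0,0,0,0.8],
    [0,0,0,0,0,0,0.8],
    [0,0,0,0,0,0,0.8],
    [0,0,0,0,0,-0.024,0.8],
    [0,0,0,0,0,-0.049,0.8]
  ]
}}

```text
clock: 39.55
eef_pos: [496.4, -18.8, 59.7]
tool_rot: [0.074, -3.14, 0.0]
contact_force: [0.4, -0.9, -0.6]
width: 26.7
grip_force: 39.5
```

>>> {"op": "apply_moves", "data": {
  "targets": [
    [0,0,0,0,0,-0.167,0.8],
    [0,0,0,0,0,-0.334,0.8],
    [0,0,0,0,0,-0.5,0.8],
    [0,0,0,0.05,0.151,-0.5,0.8],
    [0,0,0,0.1,0.303,-0.5,0.8],
    [0,0,0,0.15,0.454,-0.5,0.8],
    [0,0,0,0.2,0.606,-0.5,0.8],
    [0,0,0,0.25,0.757,-0.5,0.8]
  ]
}}

```text
clock: 40.55
eef_pos: [439.0, 131.0, 159.8]
tool_rot: [0.074, -3.141, -0.0]
contact_force: [1.3, -1.1, -0.2]
width: 26.9
grip_force: 39.7
```

>>> {"op": "apply_moves", "data": {
  "targets": [
    [0,0,0,-0.008,0.178,0,0.8],
    [0,0,0,-0.017,0.356,0,0.8],
    [0,0,0,-0.025,0.534,0,0.8],
    [0,0,0,-0.025,0.534,0.105,0.8],
    [0,0,0,-0.025,0.534,0.212,0.8],
    [0,0,0,-0.025,0.534,0.318,0.8],
    [0,0,0,-0.025,0.534,0.424,0.8],
    [0,0,0,-0.025,0.534,0.53,0.8],
    [0,0,0,-0.025,0.534,0.53,0.8],
    [0,0,0,-0.025,0.534,0.53,0.8]
  ]
}}

```text
clock: 41.8
eef_pos: [440.1, 237.5, 54.4]
tool_rot: [-0.075, 3.14, 0.001]
contact_force: [0.5, 1.0, -0.6]
width: 26.6
grip_force: 39.8
```

>>> {"op": "apply_moves", "data": {
  "targets": [
    [0,0,0,-0.041,0,0,0.8],
    [0,0,0,-0.082,0,0,0.8],
    [0,0,0,-0.123,0,0,0.8],
    [0,0,0,-0.164,0,0,0.8],
    [0,0,0,-0.205,0.001,0,0.8],
    [0,0,0,-0.246,0.001,0,0.8],
    [0,0,0,-0.288,0.001,0,0.8],
    [0,0,0,-0.329,0.001,0,0.8],
    [0,0,0,-0.37,0.001,0,0.8],
    [0,0,0,-0.411,0.001,0,0.8]
  ]
}}

```text
clock: 43.05
eef_pos: [522.3, 241.2, 53.7]
tool_rot: [0.074, -3.141, 0.0]
contact_force: [0.2, 0.4, -0.6]
width: 27.1
grip_force: 39.8
```

>>> {"op": "apply_moves", "data": {
  "targets": [
    [0,0,0,0,0,0.007,0.8],
    [0,0,0,0,0,0.014,0.8],
    [0,0,0,0,0,0.02,0.8],
    [0,0,0,0,0,0.024,0.8],
    [0,0,0,0,0,0.024,0.8]
  ]
}}

```text
clock: 43.68
eef_pos: [521.5, 241.0, 49.5]
tool_rot: [0.075, -3.141, 0.0]
contact_force: [-2.7, -0.6, 4.1]
width: 27.1
grip_force: 40.2
```

Contact with the bars. Release, rise, back away and take the last look.

>>> {"op": "apply_moves", "data": {
  "targets": [
    [0,0,0,0,0,0,0],
    [0,0,0,0,0,0,0],
    [0,0,0,0,0,0,0],
    [0,0,0,0,0,0,0],
    [0,0,0,0,0,-0.15,0],
    [0,0,0,0,0,-0.3,0],
    [0,0,0,0,0,-0.5,0],
    [0,0,0,0,0,-0.75,0],
    [0,0,0,0.2,-0.2,-0.75,0],
    [0,0,0,0.4,-0.5,-0.75,0]
  ]
}}

```text
clock: 44.92
eef_pos: [450.7, 145.4, 199.3]
tool_rot: [-0.076, 3.14, 0.001]
contact_force: [0.8, -0.3, -0.2]
width: 85.4
grip_force: 0.0
```

>>> {"op": "apply_moves", "data": {
  "targets": [
    [0,0,0,0,-0.25,0,0],
    [0,0,0,0,-0.5,0,0],
    [0,0,0,0,-0.75,0,0],
    [0,0,0,0,-1,0,0],
    [0,0,0,0,-1,0,0]
  ]
}}

```text
clock: 45.55
eef_pos: [460.5, -56.6, 198.8]
tool_rot: [0.066, -3.141, 0.0]
contact_force: [-0.8, 0.2, -0.2]
width: 85.4
grip_force: 0.0
```

```bash
python3 -c "
from h import *
z=lambda a,k:cv2.resize(a,None,fx=k,fy=k,interpolation=cv2.INTER_NEAREST)
o=np.zeros((600,800,3),np.uint8)
o[:500,:400]=z(eyes.camera('side')[145:245,200:280,::-1],5)
o[:600,400:]=z(eyes.camera('top')[125:275,160:260,::-1],4)
cv2.imwrite('pics/end.png',o)"; python3 p.py
```

```text
t 45.65 pos [460.8 -54.4 198.9] rot [-0.072  3.141  0.   ] F [ 0.2  0.2 -0.3] w 85.4 cmd [522.  241.   49.9   0.    0.8]
```

View pics/end.png

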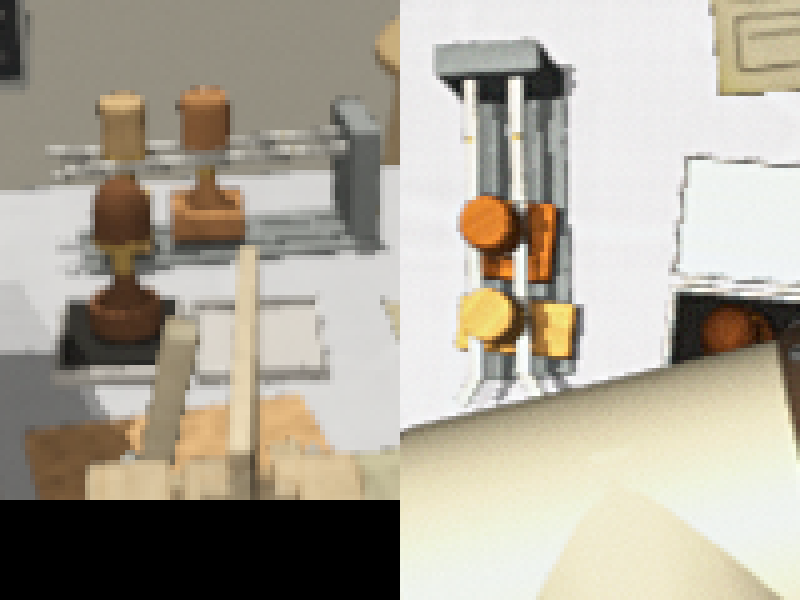

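Both stamps hang upright at their places (square at px 489,223; long at 490,316), and the round one stands on the pad (side view px 124,315).

```bash
python3 -c "
from plant import bot;print(bot.close_job())"
```

```text
the job is handed in; nothing more can be done
None
```

The job is handed in at about 46 s: the last picture shows the round stamp upright on the ink pad and the square and long stamps hanging upright at their original places on the rail; no verdict came back from the hand-in.

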